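# Press filter plates level in the gasket jig

## Robot

A 7-joint arm with a two-finger parallel gripper is mounted at the origin on the work surface. World frame = base frame: x ahead of the robot, y to its left, z up, the work surface at z = 0. Lengths are in m, angles in degrees, forces in N, time in s.
With the tool pointing down it reaches from about 0.425 to 0.875 m from the base axis. Payload 4.7 kg.
Tool frame: the origin (TCP) lies midway between the tips of the shut fingers; the grasp point (between the pads) lies 19 mm behind it; z points along the fingers, x is the direction in which the jaws open and shut, and the axes are right-handed (so a half turn about z gives the same grasp; the last joint's range is limited). The gripper opens to 87 mm and grips with 3 to 60 N. Pads are 19 mm wide; open, the fingers measure 117 mm over their backs; the gripper's body (75 mm by 190 mm) begins 51 mm behind the grasp point.
Start: joints at [64.865, 18.392, -4.016, 83.108, 1.295, 78.541, -3.26], TCP at [0.284, -0.585, 0.223] pointing down, gripper open.
Joint ranges: [-163.93, 163.93], [-17.29, 119.83], [-79.2, 71.16], [3.27, 140.29], [-89.18, 269.18], [5.43, 117.66], [-154.24, 154.24]. Speed limits (degrees/s): [147.25, 147.25, 180, 180, 180, 180, 180].

## Interface

Orientations are given as [roll, pitch, yaw] about the fixed x, y, z axes, in that order (R = Rz(yaw) Ry(pitch) Rx(roll)).
In Python, from cell import telemetry, optics, env gives the robot as it stands.
- The arm moves only by the tool arm_command, never from a script. Its arguments are lists of equal length, an entry for each row: "translation": the shift along the tool's x, y, z in cm, a list of three; "twist": the turn about the tool's z in degrees. In form: {"translation": [[x, y, z], ...], "twist": [twist, ...]}. A call has 1 to 10 rows; each row shifts and turns the pose as measured when the row begins, along the tool's axes as they then stand; what a row does not reach is not made up. A row lasts 1/8 s, in which the tool goes at most 62.5 mm and 10.7 degrees, less where a joint would pass 70% of its speed; a pose out of reach is approached as far as the arm can. A call is refused whole if a number of a shift passes 6.25 or a number of a turn 10.7, either way. A call with a gripper value outside its range is refused whole. "grip" is the opening in per cent of the stroke, from 0 (shut) to 100 (fully open), set as the call begins (left out, the last holds). The fingers move at their own pace and stop on an object; "force" is the grip in N (left out, the last holds). Time passes only in rows, so rows that do not move let the fingers close. It gives the time, the measured TCP pose, the force and the opening at its end, in the units of the state.
- telemetry.get_obs(): the state, without advancing time (a new reading comes with each control period).
- optics.read_camera(name): name is "scene" or "top" or "wrist"; returns a dict with "img" (420x560x3 uint8, blue, green, red), "fx", "fy", "cx", "cy" (pixels), "extrinsics" (4x4, takes a point from camera to world coordinates); the wrist camera has in their place "hand_eye" (4x4, takes a point from camera to tool coordinates, whose origin is the TCP and whose axes are the tool frame's). Camera axes: x right, y up, looking along -z (the intrinsics and any distortion apply to the point x, -y, -z); pixel columns grow to the right and rows downward; lengths in m; the calibration is good to about 2 mm. A picture is of the moment at which its call begins: read the wrist's pose just before it. There is no depth.
- env.sign_off(): hands the job in, once; it reports no verdict.
The state is a dict: "time_s": time; "qpos": joint angles; "joint_velocities": joint speeds; "effort": joint torques, N m; "tool_pos": TCP position; "tool_rot": TCP orientation; "force": force on the tool from outside, world axes, zero at the start; "wrist_torque": the same for the moment, N m; "grip_width": finger opening in m.
Only numpy, scipy, OpenCV 4.12 (cv2) and the standard library are available. Lean on these libraries where they do the work, as an engineer would, in place of code of your own. Each camera call takes 0.05 s, during which the arm holds its last target. There are 200 camera calls.

## Task

Prise the jig's cover open with the flat blade pushed into the notch in its front, swing the cover right back, upright or beyond, and lay the blade back down on its rubber mat. Then lay every filter plate centred on a gasket of its own in the jig, any plate on any gasket, and press it down until gasket and plate sit fully home and level; leave the cover open and knock over neither the glass jar nor the octagonal chamber.

Things in the scene. Friction and masses are not known exactly. Their poses are not given: they have to be found in the camera images.
- jig: Grey steel tray fixed to the counter, 150 (its x) x 380 (its y) x 70 mm high, origin under its centre; its -x side is the front, towards the robot. Walls 70 mm high, 8 mm thick (the rear one 23 mm), round an inner floor 30 mm above the counter. Three octagonal aluminium chamber mouths, 43 mm across, 7 mm high, stand on the floor in a row along y, 120 mm apart, each topped by a white gasket. A flat cover closes it.
- slot (a point): Middle of the notch in the top of the jig's front wall, at the wall's outer face: an opening 60 mm wide (along jig y) and 9 mm high just under the closed cover, its centre 65.5 mm above the counter, through the 8 mm wall; behind it is open space.
- cover (a joint): Hinge of the cover, rad: 0 closed, grows as the front edge rises, 1.57 upright, stop at 1.9. A stiff hinge: the cover stays where it is left; about 4 N upward at the front edge moves it.
- cover_edge (a point): Middle of the lower front edge of the cover (plate 150 x 380 x 5 mm, 250 g, flush with the jig's walls all round). It moves with the cover, 150 mm from the hinge line.
- cover_hinge (a point): Middle of the hinge line, along jig y at the top of the rear (+x) wall, 70 mm above the counter.
- seat0 (a point): Centre of the top face of the jig's first gasket when it is fully home (y = -120 mm in the jig), 42 mm above the counter: a seated plate's underside lies here.
- seat1 (a point): The same for the middle gasket (y = 0).
- seat2 (a point): The same for the third gasket (y = +120 mm).
- gasket0 (a joint): How far the first gasket stands cocked, rad: 0 home and level, up to 0.2. White disc-shaped gasket 38 mm in diameter, 5 mm thick, home at its +x edge (jig axes), standing proud at its -x edge. It is tight: it moves only when pushed down with about 9 N at its centre (half that at its high side), and stays where it is left.
- gasket1 (a joint): The same for the middle gasket, home at its -y edge, proud at its +y edge.
- gasket2 (a joint): The same for the third gasket, home at its -x edge, proud at its +x edge.
- blade_grip (a point): Point on the wooden handle of the flat blade, half-way up, 30 mm behind the handle's front end: the place to hold it. The handle is 18 mm square and 100 mm long, from 70 mm behind this point to 30 mm in front of it (x of this frame points to the blade's tip); a flat steel blade 20 mm wide and 3 mm thick goes on from it, half-way up the handle. 80 g. It starts lying on its mat.
- blade_tip (a point): Tip of the steel blade, 92 mm in front of blade_grip along x.
- mat: Black rubber mat fixed on the counter, 240 (its x) x 120 (its y) x 3 mm, origin at the centre of its underside: the place of the blade.
- jar: Glass jar with a steel cap, 66 mm in diameter, 90 mm high, origin at the centre of its underside. Not to be knocked over.
- chamber: Loose octagonal aluminium moka chamber, about 80 mm across, 75 mm high with a black handle, standing on the counter, origin at the centre of its underside. Not to be knocked over.
- plate0_c (a point): Stainless filter plate: flat round disc 48 mm in diameter, 7 mm thick, ringed with small holes, 30 to 65 g; this point is its centre, half-way up. Lies flat on the counter at the start (two or three such plates are present).
- plate1_c (a point): Stainless filter plate: flat round disc 48 mm in diameter, 7 mm thick, ringed with small holes, 30 to 65 g; this point is its centre, half-way up. Lies flat on the counter at the start.
- plate2_c (a point): Stainless filter plate: flat round disc 48 mm in diameter, 7 mm thick, ringed with small holes, 30 to 65 g; this point is its centre, half-way up. Lies flat on the counter at the start.
There are look-alikes about, which are no part of the job. Leave any red look-alike of the part that bears plate0_c alone. Leave any purple look-alike of the part that bears plate1_c alone.

How it is judged (in metres and radians):
On the way, in this order (a step that is already met when the one before it is completed fails the run):
1. the cover is prised ajar (front edge up about 10 mm or more) by the blade pushing on it (value of joint cover above 0.06 rad and contact force between blade and cover above 0.3 N), for 0.05 s.
2. the cover stands open, at least 1.4 rad (value of joint cover above 1.4 rad), for 0.2 s.
At the end, for the whole second after the job is handed in: Every filter plate rests centred within 8 mm on a gasket of its own, level within 2 degrees (either face up) and fully down (its centre 43 to 47.5 mm above the counter); the cover stands open (over 1.4 rad); the blade lies on its mat, blade_grip within 90 mm of the mat's centre ((horizontal distance between plate0_c and seat0 below 0.008 m or horizontal distance between plate0_c and seat1 below 0.008 m or horizontal distance between plate0_c and seat2 below 0.008 m) and height (world z) of plate0_c between 0.043 and 0.0475 m and (angle between plate0_c's own z axis and vertical below 0.035 rad or angle between plate0_c's own z axis and vertical above 3.1066 rad) and linear speed of each of plate0, plate1, plate2, blade below 0.03 m/s and (horizontal distance between plate1_c and seat0 below 0.008 m or horizontal distance between plate1_c and seat1 below 0.008 m or horizontal distance between plate1_c and seat2 below 0.008 m) and height (world z) of plate1_c between 0.043 and 0.0475 m and (angle between plate1_c's own z axis and vertical below 0.035 rad or angle between plate1_c's own z axis and vertical above 3.1066 rad) and (horizontal distance between plate2_c and seat0 below 0.008 m or horizontal distance between plate2_c and seat1 below 0.008 m or horizontal distance between plate2_c and seat2 below 0.008 m) and height (world z) of plate2_c between 0.043 and 0.0475 m and (angle between plate2_c's own z axis and vertical below 0.035 rad or angle between plate2_c's own z axis and vertical above 3.1066 rad) and value of joint cover above 1.4 rad and horizontal distance between blade_grip and mat below 0.09 m and height (world z) of blade_grip below 0.02 m); the robot touches nothing.
It fails at once if the glass jar is knocked over (angle between jar's own z axis and vertical above 0.5 rad).
It fails at once if the octagonal chamber is knocked over (angle between chamber's own z axis and vertical above 0.5 rad).
Of plate0, plate1, plate2 only 2 to 3 are there at a start; the rules pass over those that are not, and their reading is None.
At some moment in a run one of plate0, plate1, plate2 may be knocked a few centimetres aside while the robot is not near it.
Once in a run the grip may slacken for a moment while it holds something.
It also fails if it takes over 208 s, if anything falls off the work surface, if the arm or the gripper's body presses on something with over 40 N, if the wrist force passes 120 N, or if a joint passes its speed limit or range.

## Working session

There is one attempt and no reset: what is moved stays moved. The work goes in short steps, Python scripts to look and compute and a tool call to move; the robot and the scene stay as the last step left them, time stands still between calls to the robot, and variables do not carry over. Pictures are saved under pics/ and viewed, about 12 in all and at most 16, crops included, and the job is handed in when it is done.

Besides the shell and the picture viewer there is one more tool, called after "Request:" in YAML: its name, and indented under it one key for each argument. arm_command: Moves the arm, as the interface text tells. Its arguments: {"type":"object","properties":{"translation":{"type":"array","items":{"type":"array","items":{"type":"number"}}},"twist":{"type":"array","items":{"type":"number"}},"grip":{"type":"number"},"force":{"type":"number"}},"required":["translation","twist"]}

```bash
mkdir -p pics; cat > h.py <<'E'
import numpy as np, cv2
from cell import telemetry, optics, env
from scipy.spatial.transform import Rotation as R
def pose():
    o=telemetry.get_obs(); T=np.eye(4); T[:3,:3]=R.from_euler('xyz',o['tool_rot'],degrees=True).as_matrix(); T[:3,3]=o['tool_pos']; return o,T
def cam(n):
    o,T=pose(); c=optics.read_camera(n)
    E=T@np.array(c['hand_eye']) if n=='wrist' else np.array(c['extrinsics'])
    return c,E
def ray(c,E,u,v,z):
    d=E[:3,:3]@np.array([(u-c['cx'])/c['fx'],-(v-c['cy'])/c['fy'],-1]); o=E[:3,3]
    return o+d*(z-o[2])/d[2]
def proj(c,E,p):
    q=np.linalg.inv(E)@np.r_[p,1]; return np.array([c['cx']+c['fx']*q[0]/-q[2], c['cy']-c['fy']*q[1]/-q[2]])
E
python3 - <<'E'
from h import *
o,T=pose(); print(o)
for n in ('scene','top','wrist'):
    c,E=cam(n); cv2.imwrite(f'pics/{n}0.png',c['img']); print(n,c['fx'],c['cx'],c['cy'],[k for k in c],E.round(3).tolist())
a=cv2.imread('pics/top0.png');cv2.imwrite('pics/top0b.png',cv2.resize(a,(800,600),interpolation=cv2.INTER_CUBIC))
E
```

```text
{'time_s': 0.0, 'qpos': array([64.86701135, 18.43719385, -4.01588652, 83.17663799,  1.29549584,
       78.54001425, -3.26196958]), 'joint_velocities': array([-0.00496743,  0.07265315, -0.03231918,  0.05458165, -0.04553073,
       -0.09516173,  0.0613242 ]), 'effort': array([-1.63025234e-04, -4.91294861e+01, -4.04138686e-01, -3.12529492e+01,
       -6.39822450e-02,  4.37844114e-02,  1.39444119e-04]), 'tool_pos': array([ 0.28404637, -0.58402585,  0.2214675 ]), 'tool_rot': array([ 1.79993787e+02,  1.08571729e-01, -6.40587630e+01]), 'force': array([-0.37445539,  0.26094699,  0.1978613 ]), 'wrist_torque': array([-0.02317585,  0.03813147,  0.01130146]), 'grip_width': 0.08703568677804908}
scene 409.69535463734184 276.68121089220426 213.4951913490125 ['img', 'fx', 'fy', 'cx', 'cy', 'extrinsics'] [[-0.765, -0.377, 0.523, 1.137], [0.644, -0.471, 0.602, 0.625], [0.019, 0.797, 0.603, 0.759], [0.0, 0.0, 0.0, 1.0]]
top 429.3778528377933 279.3605851353546 211.3761299897042 ['img', 'fx', 'fy', 'cx', 'cy', 'extrinsics'] [[0.045, 0.977, -0.209, 0.316], [-0.999, 0.042, -0.015, -0.059], [-0.005, 0.209, 0.978, 1.066], [0.0, 0.0, 0.0, 1.0]]
wrist 321.93833451653256 276.0240290951011 207.47408981253812 ['img', 'fx', 'fy', 'cx', 'cy', 'hand_eye'] [[0.437, 0.871, 0.226, 0.345], [-0.9, 0.423, 0.108, -0.554], [-0.001, -0.25, 0.968, 0.384], [0.0, 0.0, 0.0, 1.0]]
```

View pics/top0b.png

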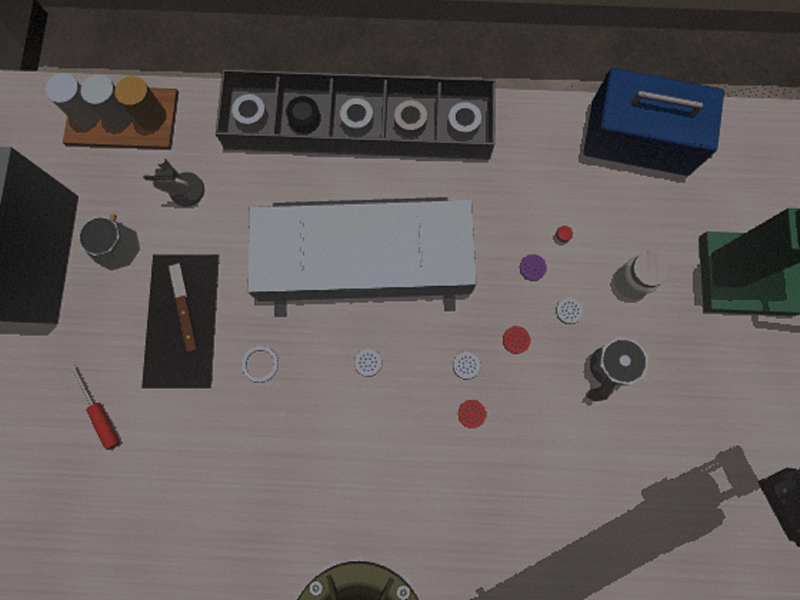

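View pics/scene0.png

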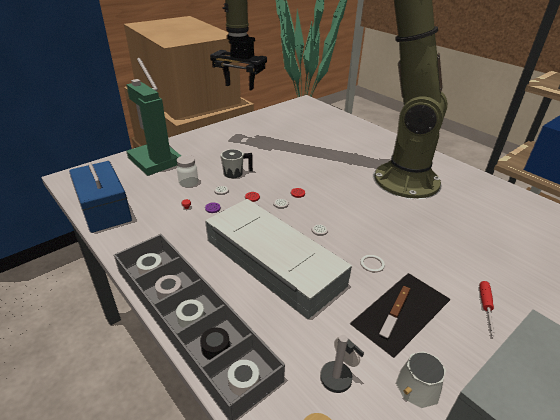

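The top picture (800×600 scale) shows three light perforated plates at (368,362), (466,365) and (569,310). The look-alikes are red discs at (516,340) and (472,414), a purple disc at (533,267) and a ring at (260,364). The brown-handled blade lies on the mat at (183,308) with its tip up, which is +x. The jig cover is at (362,246), the jar at (640,277) and the chamber at (622,362).

```bash
python3 - <<'E'
from h import *
c,E=cam('top'); im=c['img']; s=0.7
W=lambda u,v,z: ray(c,E,u,v,z).round(4)
g=cv2.cvtColor(im,cv2.COLOR_BGR2GRAY); hsv=cv2.cvtColor(im,cv2.COLOR_BGR2HSV)
print('px',im[254,257],im[250,240],im[175,250],im[217,128],im[190,125], im[260,110])
# cover
m=((hsv[...,1]<30)&(g>125)).astype('uint8')*255
m=cv2.morphologyEx(m,cv2.MORPH_OPEN,np.ones((3,3)))
for ct in cv2.findContours(m,0,2)[0]:
    a=cv2.contourArea(ct)
    if a<60: continue
    r=cv2.minAreaRect(ct); print('white',int(a),np.round(r[0],1),np.round(r[1],1),round(r[2],1))
    if a>5000:
        for p in cv2.boxPoints(r): print('  cov',W(*p,0.075))
        for p in cv2.approxPolyDP(ct,6,True)[:,0]: print('  ap',W(*p,0.075))
    else: print('   ',W(*r[0],0.007))
m=((g<45)).astype('uint8')*255
for ct in cv2.findContours(m,0,2)[0]:
    a=cv2.contourArea(ct); r=cv2.minAreaRect(ct)
    if a>2000: 
        print('dark',int(a),np.round(r[0],1),[W(*p,0.003).tolist() for p in cv2.boxPoints(r)],W(*r[0],.003))
a=cv2.resize(im[180:280,90:350],None,fx=3,fy=3,interpolation=cv2.INTER_CUBIC); cv2.imwrite('pics/topc.png',a)
E
```

```text
px [150 138 137] [121 122 133] [147 140 136] [44 67 93] [130 130 133] [33 34 35]
white 115 [402.5 317.8] [ 7.6 25. ] 85.2
    [ 0.2945 -0.3496  0.007 ]
white 92 [300. 314.] [ 6. 30.] 90.0
    [ 0.2924 -0.1044  0.007 ]
white 317 [253.5 313. ] [12. 59.] 90.0
    [0.2898 0.0072 0.007 ]
white 99 [108.5 304.5] [ 5. 29.] 90.0
    [0.2941 0.3583 0.007 ]
white 182 [391. 300.] [14. 30.] 90.0
    [ 0.335  -0.3225  0.007 ]
white 76 [105.5 287.5] [ 9. 19.] 90.0
    [0.334  0.3708 0.007 ]
white 520 [261.  290.5] [21. 50.] 90.0
    [ 0.3436 -0.008   0.007 ]
white 61 [258.7 250.2] [18.3 12.3] 28.3
    [0.4413 0.0029 0.007 ]
white 113 [123.8 195.3] [20.6  7.3] 78.7
    [0.5662 0.3541 0.007 ]
white 201 [393.5 176. ] [10. 37.] 90.0
    [ 0.6471 -0.3319  0.007 ]
white 69 [409.  159.9] [19.6  7.3] 11.3
    [ 0.6921 -0.3724  0.007 ]
white 83 [385.7 158.2] [ 8.9 20.9] 48.8
    [ 0.6942 -0.3123  0.007 ]
white 9042 [251.6 171.7] [ 59.1 159.8] 88.1
  cov [0.6819 0.2278 0.075 ]
  cov [ 0.7123 -0.1617  0.075 ]
  cov [ 0.5638 -0.1693  0.075 ]
  cov [0.5344 0.2087 0.075 ]
  ap [ 0.7108 -0.1581  0.075 ]
  ap [0.6
[... 669 characters left out ...]
7483, -0.7643, 0.003], [0.5509, -0.7464, 0.003], [0.5433, -0.5712, 0.003]] [ 0.644 -0.666  0.003]
dark 4926 [ 22.7 166.9] [[0.4831, 0.6924, 0.003], [0.8065, 0.7026, 0.003], [0.7889, 0.5594, 0.003], [0.468, 0.5576, 0.003]] [0.6318 0.6277 0.003 ]
dark 2427 [249.1  74.1] [[0.8569, 0.3122, 0.003], [0.985, 0.3214, 0.003], [0.9847, -0.2056, 0.003], [0.8575, -0.2029, 0.003]] [0.9203 0.0554 0.003 ]
dark 2067 [445.6  98.9] [[0.8791, -0.3275, 0.003], [1.0236, -0.4303, 0.003], [0.8597, -0.6202, 0.003], [0.7235, -0.5161, 0.003]] [ 0.8694 -0.4744  0.003 ]
dark 6897 [279.5  24.5] [[1.1215, 0.7764, 0.003], [1.1853, -0.8039, 0.003], [1.031, -0.7899, 0.003], [0.9677, 0.7484, 0.003]] [ 1.0755 -0.0203  0.003 ]
```

View pics/topc.png

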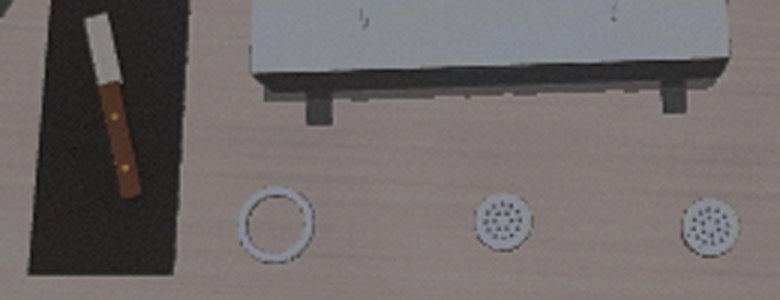

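Request:
arm_command:
  translation:
    - [-3.1, -4.4, 0]
    - [-3.1, -4.4, 0]
    - [-3.1, -4.4, 0]
    - [-3.1, -4.4, 0]
    - [-3.1, -4.4, 0]
    - [-3.1, -4.4, 0]
    - [0, 0, 0]
  twist: [0, 0, 0, 0, 0, 0, 0]

```text
time_s: 1.08
tool_pos: [0.4441, -0.2929, 0.2199]
tool_rot: [180.0, 0.1, -64.2]
force: [0.6, -0.4, 0.6]
grip_width: 0.0874
```

Request:
arm_command:
  translation:
    - [-5.2, -2.9, 0]
    - [-5.2, -2.9, 0]
    - [-5.2, -2.9, 0]
    - [-5.2, -2.9, 0]
    - [-5.2, -2.9, 0]
    - [-5.2, -2.9, 0]
    - [-5.2, -2.9, 0]
    - [-5.2, -2.9, 0]
    - [-5.2, -2.9, 0]
    - [-5.2, -2.9, 0]
  twist: [0, 0, 0, 0, 0, 0, 0, 0, 0, 0]

```text
time_s: 2.33
tool_pos: [0.4872, 0.3001, 0.2196]
tool_rot: [-179.9, -0.4, -65.7]
force: [1.0, -0.3, 0.3]
grip_width: 0.087
```

Request:
arm_command:
  translation:
    - [0, 0, 0]
    - [0, 0, 0]
    - [0, 0, 0]
  twist: [10, 7, 0]

```text
time_s: 2.7
tool_pos: [0.4866, 0.3043, 0.2177]
tool_rot: [-180.0, -0.1, -82.7]
force: [0.5, -0.1, -0.5]
grip_width: 0.0873
```

```bash
cat >> h.py <<'E'
def go(x,y,z,yaw):
    "delta in tool axes: twist first, then translation expressed in the axes after the twist"
    o,T=pose(); cy=o['tool_rot'][2]; tw=-((yaw-cy+180)%360-180)
    a=np.radians(yaw); d=np.array([x,y,z])-T[:3,3]
    t=[d[0]*np.cos(a)+d[1]*np.sin(a), d[0]*np.sin(a)-d[1]*np.cos(a), -d[2]]
    print('at',T[:3,3].round(4),'yaw %.1f'%cy,'-> twist %.1f'%tw,'then cm',(np.array(t)*100).round(2),'norm %.1f'%(100*np.linalg.norm(d)))
E
python3 - <<'E'
from h import *
c,E=cam('wrist'); im=c['img']; cv2.imwrite('pics/w1.png',im)
hsv=cv2.cvtColor(im,cv2.COLOR_BGR2HSV)
m=((hsv[...,0]<20)&(hsv[...,1]>110)&(hsv[...,2]>50)).astype('uint8')*255
m=cv2.morphologyEx(m,cv2.MORPH_OPEN,np.ones((3,3)))
for ct in cv2.findContours(m,0,2)[0]:
    if cv2.contourArea(ct)<300: continue
    r=cv2.minAreaRect(ct); b=cv2.boxPoints(r); print(cv2.contourArea(ct),np.round(r[0],1),[ray(c,E,*p,0.02).round(4).tolist() for p in b])
E
```

```text
413.5 [338.5 325.5] [[0.3196, 0.2449, 0.02], [0.3298, 0.1629, 0.02], [0.3141, 0.1597, 0.02], [0.3038, 0.2425, 0.02]]
1283.5 [256.1 182.1] [[0.5303, 0.3508, 0.02], [0.5361, 0.3339, 0.02], [0.4426, 0.3023, 0.02], [0.4361, 0.3203, 0.02]]
```

View pics/w1.png

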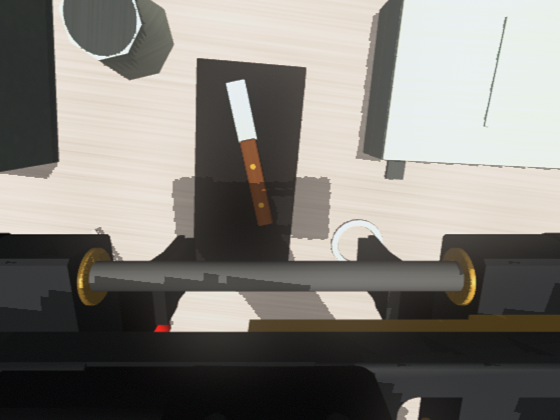

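The wrist view shows the brown handle at (256,182) and the steel tip at (236,82), lying on the black mat. The handle's yaw is about 18.3°.

```bash
python3 -c "
from h import *
go(.5104,.3349,.006,-71.7)"
```

```text
at [0.4867 0.3039 0.2177] yaw -82.7 -> twist -11.0 then cm [-2.2  -3.22 21.17] norm 21.5
```

Request:
arm_command:
  translation:
    - [0, 0, 0]
    - [0, 0, 0]
    - [-1.1, -1.6, 4]
    - [-1.1, -1.6, 4]
    - [0, 0, 4]
    - [0, 0, 4]
    - [0, 0, 2]
    - [0, 0, 0]
  twist: [-6, -5, 0, 0, 0, 0, 0, 0]

```text
time_s: 3.75
tool_pos: [0.5185, 0.3272, 0.0343]
tool_rot: [-179.7, -0.5, -71.1]
force: [-0.4, -0.3, 0.1]
grip_width: 0.0867
```

```bash
python3 -c "
from h import *
go(.5104,.3349,.006,-71.7)"
```

```text
at [0.5185 0.3272 0.0343] yaw -71.1 -> twist 0.6 then cm [-0.98  0.53  2.83] norm 3.0
```

Request:
arm_command:
  translation:
    - [-0.5, 0.25, 0.5]
    - [-0.5, 0.25, 1]
    - [0, 0, 1]
    - [0, 0, 0.3]
    - [0, 0, 0]
  twist: [0.6, 0, 0, 0, 0]

```text
time_s: 4.38
tool_pos: [0.5129, 0.3374, 0.0089]
tool_rot: [-179.3, -0.4, -71.7]
force: [0.4, -0.8, 0.7]
grip_width: 0.0871
```

```bash
python3 -c "
from h import *
go(.5104,.3349,.006,-71.7)"
```

```text
at [0.5129 0.3374 0.0089] yaw -71.7 -> twist -0.0 then cm [0.16 0.31 0.29] norm 0.5
```

Request:
arm_command:
  translation:
    - [0.1, 0.3, 0.25]
    - [0, 0, 0]
  twist: [0, 0]

```text
time_s: 4.62
tool_pos: [0.5105, 0.3353, 0.0065]
tool_rot: [-179.2, -0.4, -71.7]
force: [0.2, -0.3, -0.1]
grip_width: 0.087
```

Request:
arm_command:
  translation:
    - [0, 0, 0]
    - [0, 0, 0]
    - [0, 0, 0]
    - [0, 0, 0]
    - [0, 0, 0]
    - [0, 0, 0]
  twist: [0, 0, 0, 0, 0, 0]
  grip: 0
  force: 60

```text
time_s: 5.38
tool_pos: [0.511, 0.3354, 0.007]
tool_rot: [-179.2, -0.4, -71.7]
force: [0.4, -0.5, -0.3]
grip_width: 0.0352
```

Request:
arm_command:
  translation:
    - [0, 0, 0]
    - [0, 0, 0]
    - [0, 0, 0]
    - [0, 0, 0]
    - [0, 0, 0]
  twist: [0, 0, 0, 0, 0]

```text
time_s: 6.0
tool_pos: [0.511, 0.3353, 0.0069]
tool_rot: [-179.2, -0.4, -71.7]
force: [-0.4, -0.4, 0.1]
grip_width: 0.0174
```

Request:
arm_command:
  translation:
    - [0, 0, -3]
    - [0, 0, -5]
    - [0, 0, -5]
    - [0, 0, -2]
    - [0, 0, 0]
    - [0, 0, 0]
  twist: [0, 0, 0, 0, 0, 0]

```text
time_s: 6.75
tool_pos: [0.5066, 0.3337, 0.1564]
tool_rot: [-179.6, -0.5, -71.7]
force: [-0.1, -0.1, -1.0]
grip_width: 0.0177
```

```bash
python3 -c "
from h import *
go(.435,.0097,.156,-85.6)"
```

```text
at [0.5066 0.3337 0.1564] yaw -71.7 -> twist 13.9 then cm [31.76  9.62  0.04] norm 33.2
```

Request:
arm_command:
  translation:
    - [0, 0, 0]
    - [0, 0, 0]
    - [5.2, 1.6, 0]
    - [5.3, 1.6, 0]
    - [5.3, 1.6, 0]
    - [5.3, 1.6, 0]
    - [5.3, 1.6, 0]
    - [5.3, 1.6, 0]
    - [0, 0, 0]
    - [0, 0, 0]
  twist: [7, 6.9, 0, 0, 0, 0, 0, 0, 0, 0]

```text
time_s: 8.0
tool_pos: [0.4186, -0.0021, 0.1388]
tool_rot: [178.6, -0.3, -86.2]
force: [0.2, 0.9, -0.3]
grip_width: 0.0175
```

```bash
python3 - <<'E'
from h import *
c,E=cam('wrist'); cv2.imwrite('pics/w2.png',c['img']); np.savez('w2.npz',E=E)
s,S=cam('scene'); cv2.imwrite('pics/s2.png',s['img'])
go(.435,.0097,.156,-85.6)
a=cv2.resize(s['img'][130:330,160:460],None,fx=1.6,fy=1.6)
cv2.imwrite('pics/v2.png',np.hstack([cv2.resize(c['img'],(427,320)),a[:320,:373]]))
E
```

```text
at [ 0.4188 -0.0016  0.139 ] yaw -86.1 -> twist -0.5 then cm [-1.01 -1.7  -1.7 ] norm 2.6
```

View pics/v2.png

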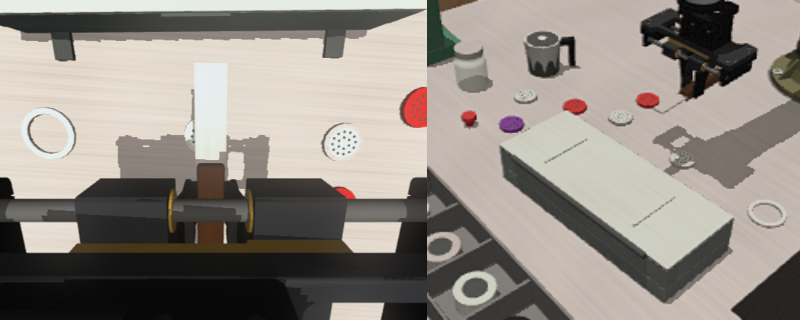

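The left half (wrist) shows the blade tip centre at about (210,63), pointing straight at the cover's front edge. The right half (scene) shows the tip at about (663,106), clear of the cover. Next I check the tip against the geometry and refine the front edge.

```bash
python3 - <<'E'
from h import *
o,T=pose(); c,E=cam('wrist'); s,S=cam('scene')
for L in (.082,.086,.090):
  p=(T@np.r_[0,-L,-.005,1])[:3]; print(L,p.round(4),proj(c,E,p).round(1),proj(s,S,p).round(1))
g=cv2.cvtColor(c['img'],cv2.COLOR_BGR2GRAY)
print(g[60:120:3,275]); print(g[100,240:310:3])
# tip row: gradient ; cover edge rows
for u in (60,150,400,500):
    col=g[0:40,u].astype(int); d=np.diff(col); v=int(np.argmin(d)); print(u,v,col[:30:3],ray(c,E,u,v+.5,.075).round(4))
sc=s['img'][180:215,290:330]; cv2.imwrite('pics/tipc.png',cv2.resize(sc,None,fx=12,fy=12,interpolation=cv2.INTER_NEAREST))
E
```

```text
0.082 [0.5008 0.004  0.142 ] [277.4  91.5] [305.  198.2]
0.086 [0.5047 0.0043 0.1419] [277.4  82.3] [304.  198.9]
0.09 [0.5087 0.0046 0.1418] [277.4  72.9] [303.  199.5]
[217 219 223 222 219 221 221 219 235 235 235 235 235 235 235 235 235 235
 235 235]
[218 217 218 217 217 234 235 236 236 235 235 235 235 235 235 235 235 235
 235 232 219 219 219 219]
60 15 [235 235 235 235 235 235  65  39  41  41] [0.5404 0.1407 0.075 ]
150 15 [234 234 235 234 235 198  77  52  52  52] [0.5443 0.0854 0.075 ]
400 13 [233 233 233 233 233  91  77  75  75  75] [ 0.5561 -0.069   0.075 ]
500 12 [234 233 233 233 219 121  79  79  78  78] [ 0.5609 -0.131   0.075 ]
```

View pics/tipc.png

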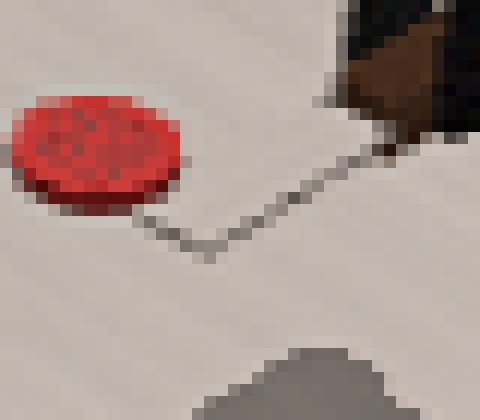

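Request:
arm_command:
  translation:
    - [-0.5, -1.5, 0]
    - [-0.6, -1.5, 0]
    - [0, 0, 2]
    - [0, 0, 2]
    - [0, 0, 2]
    - [0, 0, 1.3]
    - [0, 0, 0]
    - [0, 0, 0]
  twist: [-0.4, 0, 0, 0, 0, 0, 0, 0]

```text
time_s: 9.2
tool_pos: [0.4509, 0.0206, 0.0646]
tool_rot: [178.9, -0.1, -84.7]
force: [0.3, 1.2, -1.0]
grip_width: 0.0178
```

```bash
cat >> h.py <<'E'
def tip(L=.086):
    o,T=pose(); p=(T@np.r_[0,-L,-.005,1])[:3]; print('tip',p.round(4),'tcp',T[:3,3].round(4),'rot',np.round(o['tool_rot'],1),'F',o['force'].round(1)); return p
E
python3 - <<'E'
from h import *
tip()
E
```

```text
tip [0.5366 0.0285 0.0679] tcp [0.4509 0.0206 0.0646] rot [ 1.789e+02 -1.000e-01 -8.470e+01] F [ 0.3  1.2 -1. ]
```

Request:
arm_command:
  translation:
    - [1, 0, 0.25]
    - [0, 0, 0]
    - [0, 0, 0]
  twist: [0.9, 0, 0]

```text
time_s: 9.57
tool_pos: [0.4532, 0.0094, 0.0634]
tool_rot: [179.0, -0.2, -85.8]
force: [-0.3, 0.8, 0.2]
grip_width: 0.0173
```

```bash
python3 - <<'E'
from h import *
tip()
E
```

```text
tip [0.539  0.0158 0.067 ] tcp [0.4532 0.0094 0.0634] rot [179.   -0.2 -85.8] F [-0.3  0.8  0.2]
```

Request:
arm_command:
  translation:
    - [0, 0, 0.15]
    - [0, -0.8, 0]
    - [0, -0.8, 0]
    - [0, -0.8, 0]
    - [0, -0.4, 0]
    - [0, 0, 0]
  twist: [0, 0, 0, 0, 0, 0]

```text
time_s: 10.32
tool_pos: [0.4839, 0.012, 0.0615]
tool_rot: [179.1, -0.1, -85.8]
force: [0.0, -0.4, -1.4]
grip_width: 0.0174
```

```bash
python3 - <<'E'
from h import *
tip(); c,E=cam('wrist'); cv2.imwrite('pics/w3.png',c['img'])
E
```

```text
tip [0.5697 0.0184 0.0651] tcp [0.4839 0.012  0.0615] rot [ 1.791e+02 -1.000e-01 -8.580e+01] F [ 0.  -0.4 -1.4]
```

View pics/w3.png

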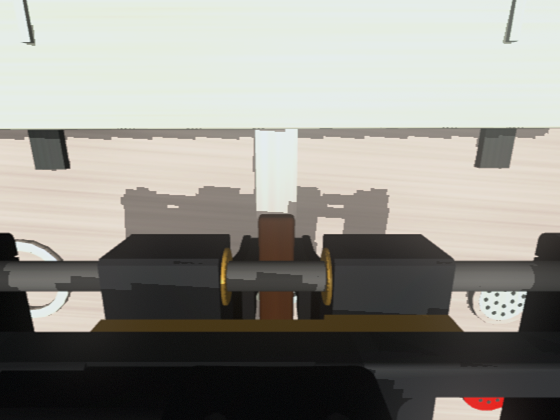

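The blade has gone into the notch: the cover's edge crosses it at (276,128) and there is almost no force. Now I prise.

Request:
arm_command:
  translation:
    - [0, 0, -0.5]
    - [0, 0, -0.6]
    - [0, 0, -0.6]
    - [0, 0, 0]
    - [0, 0, 0]
  twist: [0, 0, 0, 0, 0]

```text
time_s: 11.0
tool_pos: [0.483, 0.0119, 0.0791]
tool_rot: [179.0, -0.2, -85.7]
force: [1.7, 0.6, -4.2]
grip_width: 0.0174
```

```bash
python3 - <<'E'
from h import *
tip(); c,E=cam('wrist'); g=cv2.cvtColor(c['img'],cv2.COLOR_BGR2GRAY)
for u in (150,400):
    col=g[:200,u].astype(int); print(u,int(np.argmin(np.diff(col))))
E
```

```text
tip [0.5688 0.0183 0.0826] tcp [0.483  0.0119 0.0791] rot [179.   -0.2 -85.7] F [ 1.7  0.6 -4.2]
150 123
400 123
```

Request:
arm_command:
  translation:
    - [0, -0.3, -1.8]
    - [0, -0.6, -1.8]
    - [0, -0.9, -1.7]
    - [0, -1.1, -1.6]
    - [0, -1.4, -1.4]
    - [0, 0, 0]
  twist: [0, 0, 0, 0, 0, 0]

```text
time_s: 11.8
tool_pos: [0.522, 0.015, 0.1654]
tool_rot: [178.1, -0.2, -85.7]
force: [-0.2, 0.0, -1.6]
grip_width: 0.0173
```

```bash
python3 - <<'E'
from h import *
tip()
s,S=cam('scene'); cv2.imwrite('pics/s4.png',s['img'])
E
```

```text
tip [0.6079 0.0214 0.1675] tcp [0.522  0.015  0.1654] rot [178.1  -0.2 -85.7] F [-0.2  0.  -1.6]
```

View pics/s4.png

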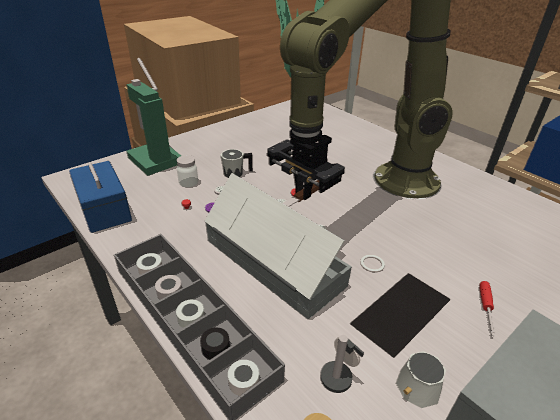

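The cover is about halfway up at (270,235), riding on the blade. I carry on round the arc.

Request:
arm_command:
  translation:
    - [0, -1.6, -1.2]
    - [0, -1.7, -0.9]
    - [0, -1.8, -0.7]
    - [0, -1.9, -0.4]
    - [0, -1.9, -0.1]
    - [0, -1.9, 0.2]
    - [0, -1.2, 0.3]
    - [0, 0, 0]
    - [0, 0, 0]
  twist: [0, 0, 0, 0, 0, 0, 0, 0, 0]

```text
time_s: 12.98
tool_pos: [0.6344, 0.0232, 0.188]
tool_rot: [177.0, -0.4, -85.7]
force: [0.6, 0.2, -1.2]
grip_width: 0.0175
```

```bash
python3 - <<'E'
from h import *
tip()
E
```

```text
tip [0.7203 0.0296 0.1886] tcp [0.6344 0.0232 0.188 ] rot [177.   -0.4 -85.7] F [ 0.6  0.2 -1.2]
```

Request:
arm_command:
  translation:
    - [0, 2, 0]
    - [0, 4, 0]
    - [0, 4, 0]
    - [0, 4, 0]
    - [0, 0, 0]
  twist: [0, 0, 0, 0, 0]

```text
time_s: 13.6
tool_pos: [0.4898, 0.0121, 0.1952]
tool_rot: [177.2, -0.5, -85.8]
force: [1.0, -0.2, 0.8]
grip_width: 0.0176
```

```bash
python3 - <<'E'
from h import *
tip(.092-.006)
t,S=cam('top'); cv2.imwrite('pics/t5.png',t['img'][90:300,50:450]); cv2.imwrite('pics/t5b.png',cv2.resize(t['img'][90:300,50:450],(800,420),interpolation=cv2.INTER_CUBIC))
cv2.imwrite('pics/top5.png',t['img'])
go(.495,.335,.19,-80)
E
```

```text
tip [0.5757 0.0185 0.196 ] tcp [0.4898 0.0121 0.1952] rot [177.2  -0.5 -85.8] F [ 1.  -0.2  0.8]
at [0.4913 0.0122 0.1955] yaw -85.8 -> twist -5.8 then cm [-31.72  -5.97   0.55] norm 32.3
```

View pics/t5b.png

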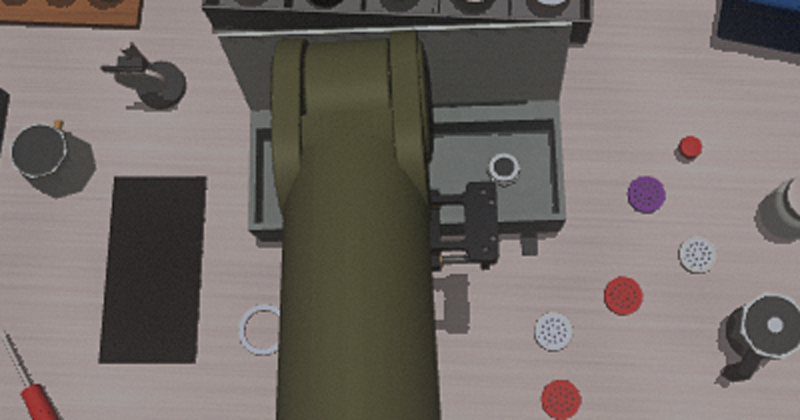

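The cover stands well back past upright, with a chamber mouth visible at (504,167). Next the blade goes back to the mat.

Request:
arm_command:
  translation:
    - [-5.3, -0.4, 0]
    - [-5.3, -0.4, 0]
    - [-5.3, -0.4, 0]
    - [-5.3, -0.4, 0]
    - [-5.3, -0.4, 0]
    - [-5.3, -0.4, 0]
    - [0, 0, 0]
  twist: [0, 0, 0, 0, 0, 0, 0]

```text
time_s: 14.52
tool_pos: [0.5009, 0.3421, 0.1928]
tool_rot: [177.8, 0.0, -86.3]
force: [-0.5, 0.1, 0.5]
grip_width: 0.0175
```

```bash
python3 - <<'E'
from h import *
go(.500,.3415,.03,-85); tip()
E
```

```text
at [0.5009 0.3421 0.1928] yaw -86.3 -> twist -1.3 then cm [ 0.05  0.09 16.28] norm 16.3
tip [0.5868 0.3477 0.1944] tcp [0.5009 0.3421 0.1928] rot [177.8   0.  -86.3] F [-0.5  0.1  0.5]
```

Request:
arm_command:
  translation:
    - [0, 0, 3]
    - [0, 0, 4]
    - [0, 0, 4]
    - [0, 0, 3]
    - [0, 0, 2]
    - [0, 0, 0.9]
    - [0, 0, 0]
  twist: [0, 0, 0, 0, 0, 0, 0]

```text
time_s: 15.4
tool_pos: [0.5021, 0.3416, 0.019]
tool_rot: [178.1, 0.2, -86.6]
force: [-0.1, 0.5, -1.0]
grip_width: 0.0175
```

```bash
python3 - <<'E'
from h import *
tip()
E
```

```text
tip [0.5881 0.3466 0.0211] tcp [0.5021 0.3416 0.019 ] rot [178.1   0.2 -86.6] F [-0.1  0.5 -1. ]
```

Request:
arm_command:
  translation:
    - [0, 0, 0.6]
    - [0, 0, 0.4]
    - [0, 0, 0]
  twist: [0, 0, 0]

```text
time_s: 15.78
tool_pos: [0.5036, 0.3428, 0.011]
tool_rot: [178.3, 0.3, -86.7]
force: [0.0, 0.1, -0.4]
grip_width: 0.0176
```

Request:
arm_command:
  translation:
    - [0, 0, 0]
    - [0, 0, 0]
    - [0, 0, 0]
    - [0, 0, 0]
    - [0, 0, 0]
    - [0, 0, -2]
    - [0, 0, -4]
    - [0, 0, -5]
    - [0, 0, -4]
    - [0, 0, 0]
  twist: [0, 0, 0, 0, 0, 0, 0, 0, 0, 0]
  grip: 70

```text
time_s: 17.02
tool_pos: [0.5089, 0.3439, 0.1724]
tool_rot: [178.6, 0.5, -86.6]
force: [0.0, -1.0, 0.1]
grip_width: 0.061
```

```bash
python3 - <<'E'
from h import *
go(.6236,.0243,.22,-85.6)
E
```

```text
at [0.5089 0.3439 0.1724] yaw -86.6 -> twist -1.0 then cm [32.74 -8.99 -4.76] norm 34.3
```

```bash
python3 - <<'E'
from h import *
w,We=cam('wrist'); t,S=cam('top'); im=t['img']; cv2.imwrite('pics/top6.png',im)
a=cv2.resize(im[120:300,150:450],None,fx=2,fy=2,interpolation=cv2.INTER_CUBIC)
cv2.imwrite('pics/v6.png',np.vstack([a[:, :600], cv2.resize(w['img'],(300,225))[:,:300].repeat(1,0) if 0 else np.hstack([cv2.resize(w['img'],(300,225)),np.zeros((225,300,3),'uint8')])]))
E
```

```text
(no output)
```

View pics/v6.png

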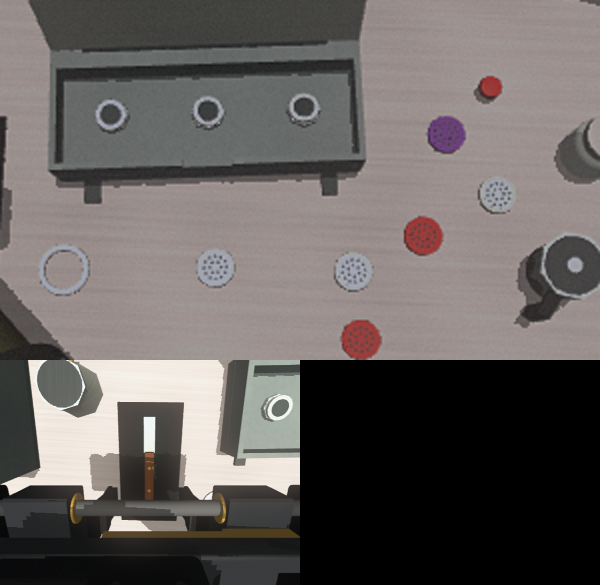

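The three gaskets show at (111,115), (208,112) and (304,108). The plates are at (215,267), (353,270) and (497,195): light steel with holes and neither red nor purple, so they fit the description. The blade lies on the mat.

```bash
cat >> h.py <<'E'
def discs(c,E,guess,z,win=16,thr=None):
    out=[]
    hsv=cv2.cvtColor(c['img'],cv2.COLOR_BGR2HSV); b=c['img'][...,0].astype(int)-c['img'][...,2]
    for (u,v) in guess:
        u,v=int(round(u)),int(round(v)); sub=cv2.GaussianBlur(c['img'],(0,0),1)[v-win:v+win,u-win:u+win]
        f=(sub[...,0].astype(int)-sub[...,2]+ (0 if thr is None else 0))
        m=(f>thr[0]).astype('uint8')*255 if thr[1]=='b' else (cv2.cvtColor(sub,cv2.COLOR_BGR2GRAY)>thr[0]).astype('uint8')*255
        cs=cv2.findContours(m,0,2)[0]; ct=max(cs,key=cv2.contourArea); h=cv2.convexHull(ct)
        (x,y),r=cv2.minEnclosingCircle(h); M=cv2.moments(h); x,y=M['m10']/M['m00'],M['m01']/M['m00']
        p=ray(c,E,u-win+x,v-win+y,z); out.append(p); print((round(u-win+x,1),round(v-win+y,1)),'r %.1f'%r,p.round(4))
    return np.array(out)
E
python3 - <<'E'
from h import *
t,E=cam('top'); im=t['img']
print(im[254,257],im[250,243],im[254,270]); print(im[177,200],im[177,190])
print('plates'); P=discs(t,E,[(257.5,253.5),(326.5,255),(398.5,217.5)],.007,thr=(-2,'b'))
print('gaskets'); G=discs(t,E,[(205.5,177.5),(254,176),(302,174)],.043,thr=(110,'g'))
d=G[0]-G[2]; print('spacing',np.linalg.norm(d),'yaw',np.degrees(np.arctan2(-d[0],d[1])),'mean',G.mean(0).round(4))
hsv=cv2.cvtColor(im,cv2.COLOR_BGR2HSV)
m=((hsv[...,0]<20)&(hsv[...,1]>110)&(hsv[...,2]>50)).astype('uint8')*255; m[:,:90]=0;m[:,150:]=0
ct=max(cv2.findContours(m,0,2)[0],key=cv2.contourArea); r=cv2.minAreaRect(ct); print('handle',r,ray(t,E,*r[0],.021).round(4))
E
```

```text
[174 161 158] [142 143 153] [142 145 155]
[85 82 80] [103 104 101]
plates
(257.1, 253.2) r 9.4 [0.4336 0.0065 0.007 ]
(326.2, 255.4) r 9.4 [ 0.4359 -0.1641  0.007 ]
(398.4, 216.6) r 8.5 [ 0.5413 -0.3429  0.007 ]
gaskets
(204.7, 176.4) r 8.5 [0.6146 0.1448 0.043 ]
(253.5, 174.5) r 8.6 [0.6249 0.024  0.043 ]
(301.8, 172.6) r 8.3 [ 0.6348 -0.0955  0.043 ]
spacing 0.24121156712456088 yaw 4.798687635521078 mean [0.6248 0.0244 0.043 ]
handle ((105.73799896240234, 81.4650650024414), (29.472505569458008, 42.887123107910156), 7.594643592834473) [0.8726 0.4344 0.021 ]
```

```bash
python3 - <<'E'
from h import *
go(.6154,.1440,.10,-85.5)
E
```

```text
at [0.5067 0.3417 0.1671] yaw -86.6 -> twist -1.1 then cm [20.56 -9.28  6.71] norm 23.5
```

Request:
arm_command:
  translation:
    - [0, 0, 0]
    - [0, 0, 0]
    - [0, 0, 0]
  twist: [-0.6, 0, 0]
  grip: 0
  force: 30

```text
time_s: 17.55
tool_pos: [0.5051, 0.3404, 0.1638]
tool_rot: [177.9, 0.2, -85.9]
force: [-0.2, -0.3, -0.7]
grip_width: 0.0385
```

Request:
arm_command:
  translation:
    - [5.1, -2.4, 0]
    - [5.1, -2.4, 0]
    - [5.1, -2.4, 0]
    - [5.1, -2.4, 0]
    - [0, 0, 3]
    - [0, 0, 3]
    - [0, 0, 0]
  twist: [0, 0, 0, 0, 0, 0, 0]

```text
time_s: 18.42
tool_pos: [0.6162, 0.1378, 0.0953]
tool_rot: [177.7, 0.2, -85.8]
force: [-0.2, -0.3, 0.5]
grip_width: 0.0007
```

```bash
python3 - <<'E'
from h import *
go(.6154,.1440,.055,-85.5); print(pose()[0]['grip_width'])
E
```

```text
at [0.6162 0.1378 0.0953] yaw -85.8 -> twist -0.3 then cm [-0.63  0.03  4.03] norm 4.1
0.000749514887573886
```

Request:
arm_command:
  translation:
    - [-0.6, 0, 0.5]
    - [0, 0, 1.5]
    - [0, 0, 1.5]
    - [0, 0, 0.8]
    - [0, 0, 0]
  twist: [-0.3, 0, 0, 0, 0]

```text
time_s: 19.05
tool_pos: [0.6149, 0.1468, 0.0523]
tool_rot: [177.9, 0.3, -85.4]
force: [0.1, -0.4, 0.0]
grip_width: 0.0003
```

Request:
arm_command:
  translation:
    - [0, 0, 0.3]
    - [0, 0, 0.3]
    - [0, 0, 0.3]
  twist: [0, 0, 0]

```text
time_s: 19.42
tool_pos: [0.6159, 0.147, 0.0451]
tool_rot: [178.1, 0.3, -85.4]
force: [-0.6, -0.3, 6.9]
grip_width: 0.0004
```

Request:
arm_command:
  translation:
    - [0, 0, 0.3]
    - [0, 0, 0.3]
    - [0, 0, 0.3]
  twist: [0, 0, 0]

```text
time_s: 19.8
tool_pos: [0.6166, 0.147, 0.0422]
tool_rot: [178.2, 0.2, -85.4]
force: [-7.3, -3.5, 19.7]
grip_width: 0.0003
```

Request:
arm_command:
  translation:
    - [0, 0, 0.2]
    - [0, 0, 0.2]
  twist: [0, 0]

```text
time_s: 20.05
tool_pos: [0.6165, 0.147, 0.0424]
tool_rot: [178.2, 0.0, -85.4]
force: [-3.7, -0.8, 10.1]
grip_width: 0.0004
```

Request:
arm_command:
  translation:
    - [0, 0, -2]
    - [0, 0, -1]
    - [4, 0, 0]
    - [4, 0, 0]
    - [4.3, 0, 0]
    - [0, 0, 0]
  twist: [0, 0, 0, 0, 0, 0]

```text
time_s: 20.8
tool_pos: [0.6304, 0.0221, 0.0779]
tool_rot: [178.6, 0.1, -85.3]
force: [1.1, -1.3, -1.0]
grip_width: 0.0005
```

```bash
python3 - <<'E'
from h import *
go(.6248,.0244,.049,-85.5)
E
```

```text
at [0.6304 0.0221 0.0779] yaw -85.3 -> twist 0.2 then cm [-0.27  0.54  2.89] norm 3.0
```

Request:
arm_command:
  translation:
    - [-0.3, 0.5, 1.5]
    - [0, 0, 1]
    - [0, 0, 0.5]
    - [0, 0, 0.3]
    - [0, 0, 0.3]
    - [0, 0, 0.3]
    - [0, 0, 0.3]
  twist: [0, 0, 0, 0, 0, 0, 0]

```text
time_s: 21.68
tool_pos: [0.6239, 0.0296, 0.0422]
tool_rot: [178.6, -0.2, -84.9]
force: [-7.3, -2.6, 19.0]
grip_width: 0.0004
```

Request:
arm_command:
  translation:
    - [0, 0, 0.2]
    - [0, 0, 0.2]
  twist: [0, 0]

```text
time_s: 21.92
tool_pos: [0.6238, 0.0295, 0.0423]
tool_rot: [178.6, -0.4, -84.9]
force: [-4.5, -1.1, 11.5]
grip_width: 0.0002
```

Request:
arm_command:
  translation:
    - [0, 0, -2]
    - [0, 0, -1]
    - [4, 0, 0]
    - [4, 0, 0]
    - [4.3, 0, 0]
    - [0, 0, 0]
  twist: [0, 0, 0, 0, 0, 0]

```text
time_s: 22.68
tool_pos: [0.6385, -0.0921, 0.0775]
tool_rot: [178.9, -0.3, -84.5]
force: [-0.1, 0.6, -0.0]
grip_width: 0.0005
```

```bash
python3 - <<'E'
from h import *
go(.6342,-.0952,.049,-85.5)
E
```

```text
at [ 0.6385 -0.0921  0.0775] yaw -84.5 -> twist 1.0 then cm [0.28 0.45 2.85] norm 2.9
```

Request:
arm_command:
  translation:
    - [0.3, 0.4, 1.5]
    - [0, 0, 1]
    - [0, 0, 0.5]
    - [0, 0, 0.3]
    - [0, 0, 0.3]
    - [0, 0, 0.3]
    - [0, 0, 0.3]
  twist: [1, 0, 0, 0, 0, 0, 0]

```text
time_s: 23.55
tool_pos: [0.6332, -0.0926, 0.0424]
tool_rot: [178.7, -0.6, -85.2]
force: [-7.3, -1.7, 16.9]
grip_width: 0.0003
```

Request:
arm_command:
  translation:
    - [0, 0, 0.2]
    - [0, 0, 0.2]
  twist: [0, 0]

```text
time_s: 23.8
tool_pos: [0.6331, -0.0926, 0.0425]
tool_rot: [178.7, -0.8, -85.1]
force: [-3.8, -1.4, 10.8]
grip_width: 0.0005
```

Request:
arm_command:
  translation:
    - [0, 0, -2]
    - [0, 0, -4]
    - [0, 0, -4]
    - [0, 2, -3]
    - [0, 5, 0]
    - [0, 5, 0]
    - [0, 5, 0]
    - [0, 0, 0]
  twist: [0, 0, 0, 0, 0, 0, 0, 0]
  grip: 85

```text
time_s: 24.8
tool_pos: [0.4661, -0.0987, 0.1864]
tool_rot: [179.2, -0.9, -84.5]
force: [1.1, -0.1, -0.1]
grip_width: 0.0708
```

```bash
python3 - <<'E'
from h import *
t,E=cam('top'); im=t['img']; cv2.imwrite('pics/top7.png',im)
print('plates'); discs(t,E,[(257.5,253.5),(326.5,255),(398.5,217.5)],.007,thr=(-2,'b'))
cv2.imwrite('pics/v7.png',cv2.resize(im[120:300,150:450],None,fx=2.6,fy=2.6,interpolation=cv2.INTER_CUBIC))
go(.4359,-.1641,.10,-85.5)
E
```

```text
plates
(260.0, 239.6) r 3.2 [0.4679 0.0011 0.007 ]Traceback (most recent call last):
  File "<stdin>", line 3, in <module>
  File "h.py", line 30, in discs
    cs=cv2.findContours(m,0,2)[0]; ct=max(cs,key=cv2.contourArea); h=cv2.convexHull(ct)
                                      ~~~^^^^^^^^^^^^^^^^^^^^^^^^
ValueError: max() iterable argument is empty
```

```bash
python3 - <<'E'
from h import *
go(.420,-.164,.15,-85.5)
E
```

```text
at [ 0.4683 -0.0983  0.187 ] yaw -84.4 -> twist 1.1 then cm [6.17 5.33 3.7 ] norm 9.0
```

Request:
arm_command:
  translation:
    - [3.1, 2.6, 0]
    - [3.1, 2.6, 1.8]
    - [0, 0, 1.8]
    - [0, 0, 0]
    - [0, 0, 0]
  twist: [1, 0, 0, 0, 0]

```text
time_s: 25.48
tool_pos: [0.4299, -0.1643, 0.156]
tool_rot: [180.0, -0.9, -84.9]
force: [-0.3, -0.1, -0.2]
grip_width: 0.074
```

```bash
python3 - <<'E'
from h import *
w,E=cam('wrist'); cv2.imwrite('pics/w7.png',w['img'])
for p in ([.4336,.0065,.007],[.4359,-.1641,.007],[.5413,-.3429,.007],[.6248,.0244,.042]): print(proj(w,E,p).round())
go(.4359,-.1641,.05,-85.5)
E
```

```text
[ 98. 176.]
[275. 189.]
[477.  93.]
[ 34. -84.]
at [ 0.4299 -0.1641  0.156 ] yaw -84.9 -> twist 0.6 then cm [ 0.04 -0.6  10.6 ] norm 10.6
```

View pics/w7.png

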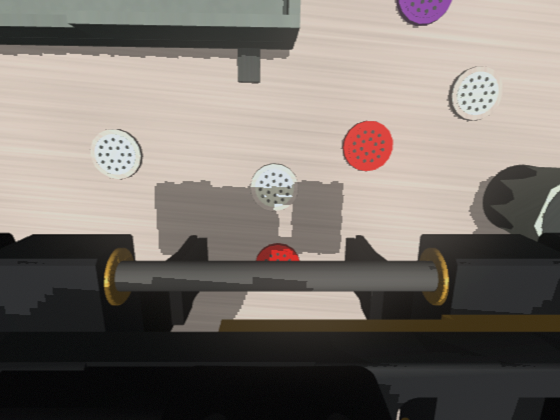

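Plate 1 is at (275,187), as predicted. Plate 0 has been knocked to (117,154), where I expected (98,176). Plate 2 at (475,93) is unchanged. The red discs are at (368,146) and (278,252), the purple one at (424,5).

```bash
python3 - <<'E'
from h import *
w,E=cam('wrist')
for r in (w['img'][154,112],w['img'][200,100],w['img'][173,275],w['img'][200,262],w['img'][215,300]): print(r,end=' ')
discs(w,E,[(117,154),(275,187),(475,93)],.007,win=32,thr=(-9,'b'))
E
```

```text
[223 224 217] [187 199 212] [201 195 187] [137 150 149] [111 116 124] (117.0, 152.9) r 23.5 [ 0.4576 -0.0119  0.007 ]
(273.1, 177.8) r 21.1 [ 0.4466 -0.1616  0.007 ]
(477.5, 92.9) r 22.5 [ 0.5417 -0.3428  0.007 ]
```

Request:
arm_command:
  translation:
    - [0, -0.6, 2]
    - [0, 0, 3]
    - [0, 0, 3]
    - [0, 0, 2.5]
    - [0, 0, 1.5]
    - [0, 0, 0]
  twist: [0, 0, 0, 0, 0, 0]
  grip: 90

```text
time_s: 26.32
tool_pos: [0.4424, -0.1651, 0.0371]
tool_rot: [-179.5, -1.2, -84.6]
force: [-0.7, 0.6, 0.3]
grip_width: 0.0784
```

```bash
python3 - <<'E'
from h import *
go(.437,-.1641,.004,-85.5)
E
```

```text
at [ 0.4424 -0.1651  0.0371] yaw -84.6 -> twist 0.9 then cm [-0.14  0.53  3.31] norm 3.4
```

Request:
arm_command:
  translation:
    - [-0.1, 0.5, 0.8]
    - [0, 0, 1.2]
    - [0, 0, 0.8]
    - [0, 0, 0.4]
    - [0, 0, 0]
  twist: [0, 0, 0, 0, 0]

```text
time_s: 26.95
tool_pos: [0.4392, -0.1661, 0.0051]
tool_rot: [-179.4, -1.3, -84.6]
force: [1.0, -0.9, 0.3]
grip_width: 0.0783
```

```bash
python3 - <<'E'
from h import *
go(.437,-.1641,.004,-85.5)
E
```

```text
at [ 0.4392 -0.1661  0.0051] yaw -84.6 -> twist 0.9 then cm [-0.22  0.2   0.11] norm 0.3
```

Request:
arm_command:
  translation:
    - [-0.2, 0.2, 0.15]
    - [0, 0, 0]
    - [0, 0, 0]
    - [0, 0, 0]
    - [0, 0, 0]
    - [0, 0, 0]
    - [0, 0, 0]
  twist: [0, 0, 0, 0, 0, 0, 0]
  grip: 0
  force: 30

```text
time_s: 27.82
tool_pos: [0.4374, -0.1644, 0.0041]
tool_rot: [-179.3, -1.3, -84.6]
force: [-0.5, -0.0, -0.2]
grip_width: 0.046
```

Request:
arm_command:
  translation:
    - [0, 0, 0]
    - [0, 0, -1]
    - [0, 0, -3]
    - [0, 0, -4]
    - [0, 0, -3]
    - [0, 0, 0]
  twist: [0, 0, 0, 0, 0, 0]

```text
time_s: 28.58
tool_pos: [0.436, -0.1613, 0.1193]
tool_rot: [-179.3, -1.3, -84.5]
force: [-0.1, -0.3, -0.9]
grip_width: 0.0457
```

```bash
python3 - <<'E'
from h import *
w,E=cam('wrist'); cv2.imwrite('pics/w8.png',w['img'])
go(.6342,-.0952,.10,-85.5)
E
```

```text
at [ 0.435  -0.161   0.1179] yaw -84.5 -> twist 1.0 then cm [ -5.   -20.38   1.79] norm 21.1
```

View pics/w8.png

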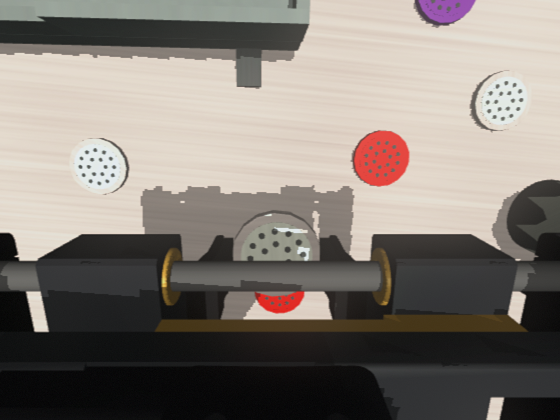

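The plate is held between the fingers, with its front edge at (276,212).

```bash
python3 - <<'E'
from h import *
w,E=cam('wrist'); o,T=pose()
for e in (.018,.024,.03):
    for h in (0,-.006): print(e,h,proj(w,E,(T@np.r_[0,-e,h,1])[:3]).round(1))
g=cv2.cvtColor(w['img'],cv2.COLOR_BGR2GRAY); print(list(g[196:236,276]))
E
```

```text
0.018 0 [276.6 222.1]
0.018 -0.006 [276.6 225.5]
0.024 0 [276.6 211.2]
0.024 -0.006 [276.6 214.2]
0.03 0 [276.6 200. ]
0.03 -0.006 [276.6 202.7]
[np.uint8(128), np.uint8(130), np.uint8(130), np.uint8(130), np.uint8(130), np.uint8(130), np.uint8(129), np.uint8(129), np.uint8(129), np.uint8(130), np.uint8(131), np.uint8(129), np.uint8(129), np.uint8(127), np.uint8(102), np.uint8(88), np.uint8(100), np.uint8(174), np.uint8(227), np.uint8(149), np.uint8(138), np.uint8(139), np.uint8(139), np.uint8(140), np.uint8(142), np.uint8(141), np.uint8(136), np.uint8(153), np.uint8(153), np.uint8(153), np.uint8(154), np.uint8(153), np.uint8(138), np.uint8(85), np.uint8(96), np.uint8(94), np.uint8(93), np.uint8(86), np.uint8(130), np.uint8(151)]
```

Request:
arm_command:
  translation:
    - [-1, -4.1, 0]
    - [-1, -4.1, 0]
    - [-1, -4.1, 0]
    - [-1, -4.1, 0]
    - [-1, -4, 0]
    - [0, 0, 0]
    - [0, 0, 0]
  twist: [1, 0, 0, 0, 0, 0, 0]

```text
time_s: 29.55
tool_pos: [0.6306, -0.0927, 0.1025]
tool_rot: [179.3, -0.7, -85.7]
force: [-0.5, 0.4, -1.1]
grip_width: 0.0459
```

```bash
python3 - <<'E'
from h import *
go(.6342,-.0952,.06,-85.5); print(pose()[0]['tool_rot'])
E
```

```text
at [ 0.6306 -0.0927  0.1025] yaw -85.7 -> twist -0.2 then cm [ 0.28 -0.34  4.25] norm 4.3
[179.33222405  -0.7414068  -85.72860658]
```

Request:
arm_command:
  translation:
    - [0.3, -0.3, 1.5]
    - [0, 0, 1.5]
    - [0, 0, 1.2]
    - [0, 0, 0.5]
    - [0, 0, 0]
  twist: [0, 0, 0, 0, 0]

```text
time_s: 30.18
tool_pos: [0.6295, -0.0992, 0.0506]
tool_rot: [179.1, -0.8, -85.9]
force: [-0.2, 0.4, -0.3]
grip_width: 0.0459
```

```bash
python3 - <<'E'
from h import *
go(.6342,-.0952,.0465,-85.5)
E
```

```text
at [ 0.6295 -0.0992  0.0506] yaw -85.9 -> twist -0.4 then cm [-0.36 -0.5   0.41] norm 0.7
```

Request:
arm_command:
  translation:
    - [-0.4, -0.5, 0]
    - [0, 0, 0]
  twist: [0, 0]

```text
time_s: 30.42
tool_pos: [0.6354, -0.0943, 0.0514]
tool_rot: [179.2, -0.8, -85.9]
force: [-0.4, -0.1, -0.9]
grip_width: 0.0461
```

```bash
python3 - <<'E'
from h import *
go(.6342,-.0952,.0465,-85.5)
w,E=cam('wrist'); cv2.imwrite('pics/w9.png',w['img'])
E
```

```text
at [ 0.6354 -0.0943  0.0514] yaw -85.9 -> twist -0.4 then cm [0.09 0.12 0.49] norm 0.5
```

View pics/w9.png

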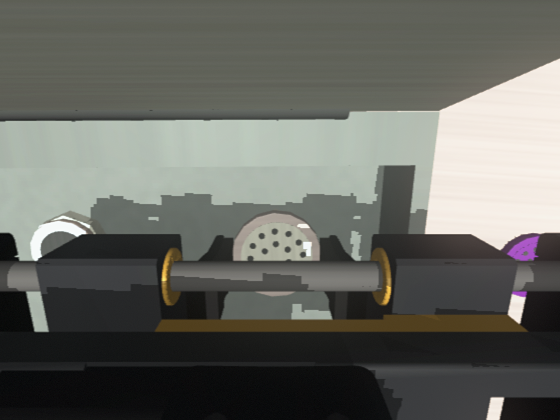

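The plate (276,240) is over the mouth, inside the jig. I lower it, release and lift.

Request:
arm_command:
  translation:
    - [0.1, 0.1, 0.3]
    - [0, 0, 0.2]
    - [0, 0, 0.1]
    - [0, 0, 0]
  twist: [0, 0, 0, 0]

```text
time_s: 30.98
tool_pos: [0.6345, -0.096, 0.0463]
tool_rot: [179.2, -0.9, -85.9]
force: [-0.6, 0.3, 0.6]
grip_width: 0.0457
```

Request:
arm_command:
  translation:
    - [0, 0, 0]
    - [0, 0, 0]
    - [0, 0, 0]
    - [0, 0, 0]
    - [0, 0, -1.5]
    - [0, 0, -2]
    - [0, 0, -1]
  twist: [0, 0, 0, 0, 0, 0, 0]
  grip: 70

```text
time_s: 31.85
tool_pos: [0.6354, -0.0952, 0.094]
tool_rot: [179.3, -0.9, -85.9]
force: [0.6, 0.4, -0.1]
grip_width: 0.0609
```

Request:
arm_command:
  translation:
    - [0, 0, 0]
    - [0, 0, 0]
    - [0, 0, 0]
    - [0, 0, 0]
    - [0, 0, 0]
    - [0, 0, 0]
    - [0, 0, 0]
  twist: [0, 0, 0, 0, 0, 0, 0]
  grip: 0

```text
time_s: 32.72
tool_pos: [0.6351, -0.0953, 0.0941]
tool_rot: [179.2, -0.9, -85.9]
force: [0.3, 0.4, 0.7]
grip_width: 0.0027
```

```bash
python3 - <<'E'
from h import *
go(.6342,-.0952,.053,-85.5)
E
```

```text
at [ 0.6351 -0.0953  0.0941] yaw -85.9 -> twist -0.4 then cm [-0.02  0.09  4.11] norm 4.1
```

Request:
arm_command:
  translation:
    - [0, 0, 1.5]
    - [0, 0, 1.5]
    - [0, 0, 0.8]
    - [0, 0, 0.3]
    - [0, 0, 0.3]
    - [0, 0, 0.3]
    - [0, 0, 0.3]
  twist: [0, 0, 0, 0, 0, 0, 0]

```text
time_s: 33.6
tool_pos: [0.6339, -0.0961, 0.0493]
tool_rot: [179.1, -1.1, -85.9]
force: [-7.1, -0.0, 15.2]
grip_width: 0.0004
```

Request:
arm_command:
  translation:
    - [0, 0, 0.2]
    - [0, 0, -1.5]
    - [0, 0, -3]
    - [0, 0, -4]
    - [0, 0, -4]
    - [0, 0, 0]
  twist: [0, 0, 0, 0, 0, 0]

```text
time_s: 34.35
tool_pos: [0.6376, -0.0927, 0.1821]
tool_rot: [179.3, -1.2, -85.9]
force: [0.5, 0.2, -0.7]
grip_width: 0.0007
```

```bash
python3 - <<'E'
from h import *
go(.4576,-.0119,.15,-85.5)
w,E=cam('wrist'); cv2.imwrite('pics/w10.png',w['img']); print(proj(w,E,[.6342,-.0952,.049]))
E
```

```text
at [ 0.6376 -0.0927  0.1821] yaw -85.9 -> twist -0.4 then cm [-9.47 17.31  3.21] norm 20.0
[276.14112309 200.39961401]
```

Request:
arm_command:
  translation:
    - [-2.4, 4.6, 0]
    - [-2.4, 4.6, 0]
    - [-2.4, 4.6, 0]
    - [-2.4, 4.6, 0]
    - [0, 0, 2]
    - [0, 0, 0]
  twist: [0, 0, 0, 0, 0, 0]
  grip: 90

```text
time_s: 35.15
tool_pos: [0.4369, -0.0093, 0.1549]
tool_rot: [178.7, -1.1, -86.1]
force: [-0.6, 0.1, -0.1]
grip_width: 0.0525
```

```bash
python3 - <<'E'
from h import *
w,E=cam('wrist'); cv2.imwrite('pics/w11.png',w['img']); q=proj(w,E,[.4576,-.0119,.007]); print(q)
p=discs(w,E,[q],.007,win=36,thr=(170,'g'))[0]
p=discs(w,E,[q],.007,win=36,thr=(-9,'b'))[0]
go(p[0],p[1],.05,-85.5)
E
```

```text
[277.77859164 170.96533804]
(277.2, 158.4) r 42.0 [ 0.4696 -0.0106  0.007 ]
(274.4, 166.9) r 23.4 [ 0.4614 -0.0084  0.007 ]
at [ 0.4378 -0.0089  0.1557] yaw -86.0 -> twist -0.5 then cm [ 0.13 -2.35 10.57] norm 10.8
```

View pics/w11.png

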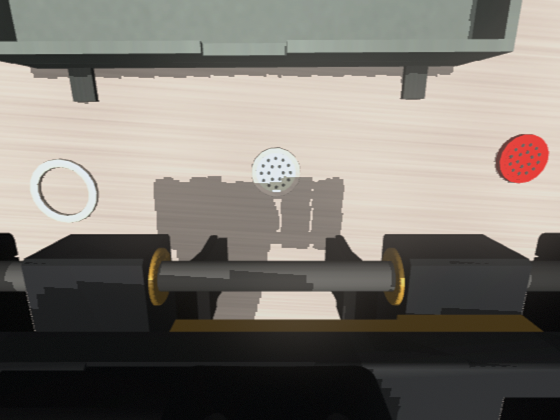

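Plate 0 is at (275,171), which gives (0.4576, −0.0105). Time to grasp it.

Request:
arm_command:
  translation:
    - [0.1, -1, 1]
    - [0, -0.9, 2]
    - [0, 0, 3]
    - [0, 0, 3]
    - [0, 0, 2]
    - [0, 0, 1]
    - [0, 0, 0]
  twist: [0, 0, 0, 0, 0, 0, 0]

```text
time_s: 36.08
tool_pos: [0.4615, -0.0108, 0.0335]
tool_rot: [178.9, -0.6, -86.2]
force: [-0.4, 0.5, -0.1]
grip_width: 0.0783
```

```bash
python3 - <<'E'
from h import *
go(.4576,-.0105,.004,-85.5)
E
```

```text
at [ 0.4615 -0.0108  0.0335] yaw -86.2 -> twist -0.7 then cm [-0.06  0.39  2.95] norm 3.0
```

Request:
arm_command:
  translation:
    - [0, 0.4, 0.8]
    - [0, 0, 1.2]
    - [0, 0, 0.6]
    - [0, 0, 0.3]
    - [0, 0, 0]
  twist: [0, 0, 0, 0, 0]

```text
time_s: 36.7
tool_pos: [0.4585, -0.0117, 0.0043]
tool_rot: [179.1, -0.6, -86.3]
force: [-0.2, 1.0, 0.1]
grip_width: 0.0785
```

```bash
python3 - <<'E'
from h import *
go(.4576,-.0105,.004,-85.5)
E
```

```text
at [ 0.4585 -0.0117  0.0043] yaw -86.3 -> twist -0.8 then cm [-0.12  0.08  0.03] norm 0.1
```

Request:
arm_command:
  translation:
    - [-0.1, 0.1, 0]
    - [0, 0, 0]
    - [0, 0, 0]
    - [0, 0, 0]
    - [0, 0, 0]
    - [0, 0, 0]
    - [0, 0, 0]
  twist: [0, 0, 0, 0, 0, 0, 0]
  grip: 0
  force: 30

```text
time_s: 37.58
tool_pos: [0.4579, -0.0107, 0.005]
tool_rot: [179.2, -0.7, -86.3]
force: [0.2, -0.5, 0.8]
grip_width: 0.0456
```

Request:
arm_command:
  translation:
    - [0, 0, 0]
    - [0, 0, -1]
    - [0, 0, -3]
    - [0, 0, -4]
    - [0, 0, -3]
    - [0, 0, 0]
  twist: [0, 0, 0, 0, 0, 0]

```text
time_s: 38.33
tool_pos: [0.4595, -0.0086, 0.1201]
tool_rot: [179.2, -0.7, -86.2]
force: [-0.5, 0.6, 0.8]
grip_width: 0.0461
```

```bash
cat >> h.py <<'E'
def edge():
    w,E=cam('wrist'); o,T=pose(); g=cv2.cvtColor(w['img'],cv2.COLOR_BGR2GRAY).astype(int)
    print('rows for 18,24,30mm',[proj(w,E,(T@np.r_[0,-e,-.003,1])[:3]).round(1)[1] for e in (.018,.024,.03)]); print('200:',list(map(int,g[200:235,276])))
E
python3 - <<'E'
from h import *
edge()
go(.6248,.0244,.10,-85.5)
E
```

```text
rows for 18,24,30mm [np.float64(223.9), np.float64(212.9), np.float64(201.6)]
200: [141, 141, 141, 140, 138, 139, 141, 144, 145, 145, 144, 139, 117, 90, 91, 101, 151, 156, 154, 153, 151, 151, 149, 147, 142, 165, 166, 165, 164, 161, 126, 76, 69, 71, 70]
at [ 0.4585 -0.0087  0.1188] yaw -86.2 -> twist -0.7 then cm [ -1.99 -16.84   1.88] norm 17.1
```

Request:
arm_command:
  translation:
    - [-0.5, -4.2, 0]
    - [-0.5, -4.2, 0]
    - [-0.5, -4.2, 0]
    - [-0.5, -4.2, 0]
    - [0, 0, 2]
    - [0, 0, 2]
    - [0, 0, 0]
  twist: [-0.7, 0, 0, 0, 0, 0, 0]

```text
time_s: 39.25
tool_pos: [0.6197, 0.0223, 0.0623]
tool_rot: [178.1, -0.7, -85.5]
force: [-0.2, -1.0, 0.2]
grip_width: 0.0453
```

```bash
python3 - <<'E'
from h import *
go(.6248,.0244,.05,-85.5)
E
```

```text
at [0.6197 0.0223 0.0623] yaw -85.5 -> twist -0.0 then cm [-0.17 -0.53  1.23] norm 1.3
```

Request:
arm_command:
  translation:
    - [-0.2, -0.5, 0.5]
    - [0, 0, 0.5]
    - [0, 0, 0]
    - [0, 0, 0]
  twist: [0, 0, 0, 0]

```text
time_s: 39.75
tool_pos: [0.6241, 0.0237, 0.0532]
tool_rot: [178.2, -0.8, -85.6]
force: [0.8, 0.5, -0.1]
grip_width: 0.0455
```

```bash
python3 - <<'E'
from h import *
go(.6248,.0244,.0465,-85.5)
E
```

```text
at [0.6241 0.0237 0.0532] yaw -85.6 -> twist -0.1 then cm [-0.07 -0.07  0.67] norm 0.7
```

Request:
arm_command:
  translation:
    - [-0.1, -0.1, 0.4]
    - [0, 0, 0.2]
    - [0, 0, 0.1]
    - [0, 0, 0]
  twist: [0, 0, 0, 0]

```text
time_s: 40.25
tool_pos: [0.6254, 0.0246, 0.047]
tool_rot: [178.2, -0.8, -85.6]
force: [-1.0, -0.5, 0.6]
grip_width: 0.0455
```

Request:
arm_command:
  translation:
    - [0, 0, 0]
    - [0, 0, 0]
    - [0, 0, 0]
    - [0, 0, 0]
    - [0, 0, -1.5]
    - [0, 0, -2]
    - [0, 0, -1]
  twist: [0, 0, 0, 0, 0, 0, 0]
  grip: 70

```text
time_s: 41.12
tool_pos: [0.627, 0.0256, 0.0948]
tool_rot: [178.3, -0.8, -85.6]
force: [-0.0, -0.2, 0.2]
grip_width: 0.061
```

Request:
arm_command:
  translation:
    - [0, 0, 0]
    - [0, 0, 0]
    - [0, 0, 0]
    - [0, 0, 0]
    - [0, 0, 0]
    - [0, 0, 0]
    - [0, 0, 0]
  twist: [0, 0, 0, 0, 0, 0, 0]
  grip: 0

```text
time_s: 42.0
tool_pos: [0.6268, 0.0255, 0.0948]
tool_rot: [178.3, -0.8, -85.6]
force: [-0.1, -0.0, 0.4]
grip_width: 0.0029
```

```bash
python3 - <<'E'
from h import *
go(.6248,.0244,.053,-85.5)
E
```

```text
at [0.6268 0.0255 0.0948] yaw -85.6 -> twist -0.1 then cm [0.1  0.21 4.18] norm 4.2
```

Request:
arm_command:
  translation:
    - [0.1, 0.2, 1.5]
    - [0, 0, 1.5]
    - [0, 0, 0.8]
    - [0, 0, 0.3]
    - [0, 0, 0.3]
    - [0, 0, 0.3]
    - [0, 0, 0.3]
  twist: [0, 0, 0, 0, 0, 0, 0]

```text
time_s: 42.88
tool_pos: [0.6229, 0.0234, 0.0493]
tool_rot: [178.1, -1.1, -85.6]
force: [-7.3, -1.0, 16.4]
grip_width: 0.0006
```

Request:
arm_command:
  translation:
    - [0, 0, 0.2]
    - [0, 0, -1.5]
    - [0, 0, -3]
    - [0, 0, -4]
    - [0, 0, -4]
    - [0, 0, 0]
  twist: [0, 0, 0, 0, 0, 0]

```text
time_s: 43.62
tool_pos: [0.6287, 0.0274, 0.1823]
tool_rot: [178.5, -1.1, -85.5]
force: [-0.2, 0.5, -0.3]
grip_width: -0.0
```

```bash
python3 - <<'E'
from h import *
go(.50,-.28,.18,-85.5); go(.52,-.343,.15,-85.5)
E
```

```text
at [0.6287 0.0274 0.1823] yaw -85.5 -> twist -0.0 then cm [29.63 15.24  0.23] norm 33.3
at [0.6287 0.0274 0.1823] yaw -85.5 -> twist -0.0 then cm [36.07 13.74  3.23] norm 38.7
```

Request:
arm_command:
  translation:
    - [5.1, 2.1, 0]
    - [5.1, 2.1, 0]
    - [5.1, 2.1, 0]
    - [5.1, 2.1, 0]
    - [5.1, 2.1, 0]
    - [5.1, 2.1, 0]
    - [5.1, 2.1, 0]
    - [0, 0, 0]
    - [0, 0, 0]
  twist: [0, 0, 0, 0, 0, 0, 0, 0, 0]
  grip: 90

```text
time_s: 44.75
tool_pos: [0.5066, -0.3492, 0.1899]
tool_rot: [178.5, -0.9, -85.3]
force: [0.6, 0.6, -0.3]
grip_width: 0.0764
```

```bash
python3 - <<'E'
from h import *
w,E=cam('wrist'); cv2.imwrite('pics/w12.png',w['img']); q=proj(w,E,[.5415,-.343,.007]); print(q)
p=discs(w,E,[q],.007,win=36,thr=(-9,'b'))[0]; p=discs(w,E,[q],.007,win=36,thr=(160,'g'))[0]
go(.5415,-.343,.05,-85.5)
t=cv2.imread('pics/top6.png'); c,Et=cam('top')
# crop v6 coordinates *1/2+(150,120)
for n,u,v,z in (('chamber top centre',574,266,.075),('chamber rim left',540,266,.075),('handle end',520,322,.04),('jar capleft',583,130,.09)): print(n,ray(c,Et,u/2+150,v/2+120,z).round(3))
for n,u,v,z in (('jar cap centre',640,266,.09),('jar cap L',628,262,.09),('cap top',644,253,.09),('jar base',632,298,0)): print(n,ray(c,Et,u*.7,v*.7,z).round(3))
E
```

```text
[270.68793079 151.09031216]
(270.1, 150.1) r 21.9 [ 0.5425 -0.3423  0.007 ]
(270.1, 146.0) r 47.5 [ 0.5467 -0.3419  0.007 ]
at [ 0.5061 -0.35    0.1898] yaw -85.3 -> twist 0.2 then cm [-0.42 -3.58 13.98] norm 14.4
chamber top centre [ 0.445 -0.413  0.075]
chamber rim left [ 0.443 -0.373  0.075]
handle end [ 0.38  -0.359  0.04 ]
jar capleft [ 0.604 -0.423  0.09 ]
jar cap centre [ 0.602 -0.438  0.09 ]
jar cap L [ 0.608 -0.419  0.09 ]
cap top [ 0.624 -0.445  0.09 ]
jar base [ 0.568 -0.457  0.   ]
```

View pics/w12.png

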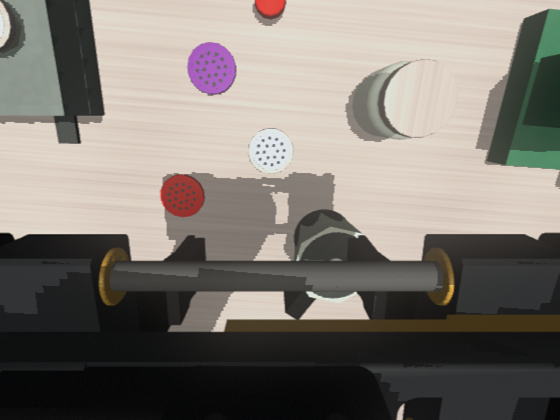

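Plate 2 is at (271,150), the jar at (415,98) and the chamber at (330,260). I turn the gripper so its long body clears both, with the jaw axis near −11°.

Request:
arm_command:
  translation:
    - [0, 0, 0]
    - [0, 0, 0]
    - [0, 0, 0]
    - [0, 0, 0]
    - [0, 0, 0]
    - [0, 0, 0]
    - [0, 0, 0]
    - [0, 0, 0]
    - [0, 0, 0]
  twist: [-9.3, -9.3, -9.3, -9.3, -9.3, -9.3, -9.3, -9.2, 0]
  grip: 80

```text
time_s: 45.98
tool_pos: [0.5141, -0.3331, 0.191]
tool_rot: [178.8, 1.2, -7.1]
force: [0.3, -0.2, -0.2]
grip_width: 0.0696
```

```bash
python3 - <<'E'
from h import *
go(.542,-.3425,.10,-11); print(pose()[0]['qpos'].round(0),pose()[0]['tool_rot'])
w,E=cam('wrist'); cv2.imwrite('pics/w13.png',w['img'])
E
```

```text
at [ 0.5141 -0.3331  0.191 ] yaw -7.1 -> twist 3.9 then cm [2.92 0.39 9.1 ] norm 9.6
[ 72.  24. -55.  89.  21.  78.   8.] [178.80896434   1.15562136  -7.12174283]
```

Request:
arm_command:
  translation:
    - [1.4, 0.2, 0]
    - [1.5, 0.2, 2]
    - [0, 0, 3]
    - [0, 0, 3]
    - [0, 0, 0]
  twist: [3.9, 0, 0, 0, 0]

```text
time_s: 46.65
tool_pos: [0.5433, -0.3408, 0.1099]
tool_rot: [178.6, 0.9, -11.8]
force: [-0.1, 0.3, 0.4]
grip_width: 0.0692
```

```bash
python3 - <<'E'
from h import *
go(.542,-.3425,.05,-11); print(pose()[0]['tool_rot'])
w,E=cam('wrist'); cv2.imwrite('pics/w14.png',w['img']); q=proj(w,E,[.542,-.3425,.007]); print(q)
g=cv2.cvtColor(w['img'],cv2.COLOR_BGR2GRAY); u=int(q[0]); print(list(map(int,g[150:260:3,u])))
E
```

```text
at [ 0.5433 -0.3408  0.1099] yaw -11.8 -> twist -0.8 then cm [-0.09  0.19  5.99] norm 6.0
[178.61266864   0.92903366 -11.78735329]
[277.95666436 206.77067051]
[140, 142, 143, 143, 142, 142, 142, 142, 142, 140, 156, 156, 170, 169, 166, 167, 169, 168, 167, 164, 164, 165, 176, 175, 145, 166, 239, 235, 225, 225, 226, 227, 228, 229, 229, 229, 230]
```

Request:
arm_command:
  translation:
    - [-0.1, 0.2, 2]
    - [0, 0, 2.5]
    - [0, 0, 2.5]
    - [0, 0, 1.5]
    - [0, 0, 0]
  twist: [0, 0, 0, 0, 0]

```text
time_s: 47.32
tool_pos: [0.5441, -0.3468, 0.0272]
tool_rot: [178.4, 0.4, -12.0]
force: [-0.2, 1.1, -0.3]
grip_width: 0.0695
```

```bash
python3 - <<'E'
from h import *
go(.542,-.3425,.004,-11)
E
```

```text
at [ 0.5441 -0.3468  0.0272] yaw -12.0 -> twist -1.0 then cm [-0.29 -0.38  2.32] norm 2.4
```

Request:
arm_command:
  translation:
    - [-0.3, -0.4, 0.5]
    - [0, 0, 1]
    - [0, 0, 0.6]
    - [0, 0, 0.1]
    - [0, 0, 0]
  twist: [-0.5, 0, 0, 0, 0]

```text
time_s: 47.95
tool_pos: [0.5433, -0.3432, 0.0061]
tool_rot: [178.3, 0.2, -11.5]
force: [-0.3, -0.8, 0.7]
grip_width: 0.0696
```

```bash
python3 - <<'E'
from h import *
go(.542,-.3425,.004,-11)
E
```

```text
at [ 0.5433 -0.3432  0.0061] yaw -11.5 -> twist -0.5 then cm [-0.14 -0.05  0.21] norm 0.3
```

Request:
arm_command:
  translation:
    - [-0.1, -0.1, 0.2]
    - [0, 0, 0]
    - [0, 0, 0]
    - [0, 0, 0]
    - [0, 0, 0]
    - [0, 0, 0]
    - [0, 0, 0]
  twist: [0, 0, 0, 0, 0, 0, 0]
  grip: 0
  force: 30

```text
time_s: 48.82
tool_pos: [0.5428, -0.3422, 0.0045]
tool_rot: [178.3, 0.1, -11.5]
force: [-0.8, -0.0, -0.3]
grip_width: 0.046
```

Request:
arm_command:
  translation:
    - [0, 0, 0]
    - [0, 0, -1]
    - [0, 0, -3]
    - [0, 0, -4]
    - [0, 0, -5]
    - [0, 0, -3]
    - [0, 0, 0]
  twist: [0, 0, 0, 0, 0, 0, 0]

```text
time_s: 49.7
tool_pos: [0.5446, -0.3367, 0.1722]
tool_rot: [178.2, 0.1, -11.4]
force: [-0.6, 0.2, -0.9]
grip_width: 0.0459
```

Request:
arm_command:
  translation:
    - [0, 0, 0]
    - [0, 0, 0]
    - [0, 0, 0]
    - [0, 0, 0]
    - [0, 0, 0]
    - [0, 0, 0]
    - [0, 0, 0]
    - [0, 0, 0]
    - [0, 0, 0]
  twist: [9.3, 9.3, 9.3, 9.3, 9.3, 9.3, 9.3, 8, 0]

```text
time_s: 50.82
tool_pos: [0.5383, -0.334, 0.1604]
tool_rot: [178.7, -1.1, -86.7]
force: [0.9, -0.5, 0.6]
grip_width: 0.0458
```

```bash
python3 - <<'E'
from h import *
edge()
go(.6154,.1440,.14,-85.5); print(pose()[0]['qpos'].round(0))
E
```

```text
rows for 18,24,30mm [np.float64(222.9), np.float64(211.7), np.float64(200.3)]
200: [134, 133, 134, 135, 135, 135, 135, 133, 131, 133, 132, 129, 107, 86, 84, 92, 132, 150, 144, 143, 144, 146, 146, 145, 143, 149, 160, 160, 160, 159, 159, 158, 157, 156, 156]
at [ 0.5383 -0.3339  0.1604] yaw -86.7 -> twist -1.2 then cm [-47.04 -11.44   2.04] norm 48.5
[ 59.  23. -39.  89.  17.  74. -70.]
```

Request:
arm_command:
  translation:
    - [-5.2, -1.2, 0]
    - [-5.2, -1.3, 0]
    - [-5.2, -1.3, 0]
    - [-5.2, -1.3, 0]
    - [-5.2, -1.3, 0]
    - [-5.2, -1.3, 0]
    - [-5.2, -1.3, 0]
    - [-5.2, -1.2, 0]
    - [-5.2, -1.2, 0]
    - [0, 0, 0]
  twist: [-1.2, 0, 0, 0, 0, 0, 0, 0, 0, 0]

```text
time_s: 52.12
tool_pos: [0.6115, 0.1545, 0.1432]
tool_rot: [178.4, -0.9, -84.2]
force: [0.1, 0.6, 0.5]
grip_width: 0.0457
```

```bash
python3 - <<'E'
from h import *
go(.6154,.1440,.06,-85.5); o=pose()[0]; print(o['tool_rot'],o['grip_width'])
E
```

```text
at [0.6115 0.1545 0.1432] yaw -84.2 -> twist 1.3 then cm [ 1.07 -0.31  8.32] norm 8.4
[178.4151254   -0.8934765  -84.17780294] 0.04574238056700419
```

Request:
arm_command:
  translation:
    - [1, -0.3, 1.5]
    - [0, 0, 3]
    - [0, 0, 2.5]
    - [0, 0, 1]
    - [0, 0, 0]
  twist: [1.3, 0, 0, 0, 0]

```text
time_s: 52.75
tool_pos: [0.6141, 0.1311, 0.0563]
tool_rot: [178.2, -1.3, -86.0]
force: [0.2, -0.3, 0.4]
grip_width: 0.0459
```

```bash
python3 - <<'E'
from h import *
go(.6154,.1440,.05,-85.5)
E
```

```text
at [0.6141 0.1311 0.0563] yaw -86.0 -> twist -0.5 then cm [-1.27 -0.23  0.63] norm 1.4
```

Request:
arm_command:
  translation:
    - [-1.2, -0.2, 0.1]
    - [0, 0, 0]
    - [0, 0, 0]
  twist: [-0.4, 0, 0]

```text
time_s: 53.12
tool_pos: [0.617, 0.144, 0.0572]
tool_rot: [178.4, -1.2, -85.6]
force: [0.2, -0.3, 0.5]
grip_width: 0.0458
```

```bash
python3 - <<'E'
from h import *
go(.6154,.1440,.0465,-85.5)
E
```

```text
at [0.617  0.144  0.0572] yaw -85.6 -> twist -0.1 then cm [-0.02  0.16  1.07] norm 1.1
```

Request:
arm_command:
  translation:
    - [0, 0.1, 0.5]
    - [0, 0, 0.4]
    - [0, 0, 0.2]
    - [0, 0, 0]
  twist: [0, 0, 0, 0]

```text
time_s: 53.62
tool_pos: [0.6161, 0.144, 0.0467]
tool_rot: [178.5, -1.2, -85.6]
force: [-0.4, 0.0, 2.7]
grip_width: 0.0459
```

```bash
python3 - <<'E'
from h import *
go(.6154,.1440,.0465,-85.5)
E
```

```text
at [0.6161 0.144  0.0467] yaw -85.6 -> twist -0.1 then cm [-0.01  0.07  0.02] norm 0.1
```

Request:
arm_command:
  translation:
    - [0, 0, 0]
    - [0, 0, 0]
    - [0, 0, 0]
    - [0, 0, 0]
    - [0, 0, -1.5]
    - [0, 0, -2]
    - [0, 0, -1]
  twist: [0, 0, 0, 0, 0, 0, 0]
  grip: 70

```text
time_s: 54.5
tool_pos: [0.6173, 0.1451, 0.0943]
tool_rot: [178.5, -1.2, -85.6]
force: [0.1, 0.1, -0.7]
grip_width: 0.0606
```

Request:
arm_command:
  translation:
    - [0, 0, 0]
    - [0, 0, 0]
    - [0, 0, 0]
    - [0, 0, 0]
    - [0, 0, 0]
    - [0, 0, 0]
    - [0, 0, 0]
  twist: [0, 0, 0, 0, 0, 0, 0]
  grip: 0

```text
time_s: 55.38
tool_pos: [0.6172, 0.145, 0.0944]
tool_rot: [178.5, -1.2, -85.6]
force: [0.5, -0.2, -0.4]
grip_width: 0.0023
```

```bash
python3 - <<'E'
from h import *
go(.6154,.1440,.053,-85.5)
E
```

```text
at [0.6172 0.145  0.0944] yaw -85.6 -> twist -0.1 then cm [0.08 0.18 4.14] norm 4.1
```

Request:
arm_command:
  translation:
    - [0.1, 0.2, 1.5]
    - [0, 0, 1.5]
    - [0, 0, 0.8]
    - [0, 0, 0.3]
    - [0, 0, 0.3]
    - [0, 0, 0.3]
    - [0, 0, 0.3]
  twist: [0, 0, 0, 0, 0, 0, 0]

```text
time_s: 56.25
tool_pos: [0.6135, 0.1424, 0.0493]
tool_rot: [178.4, -1.5, -85.6]
force: [-5.8, -2.1, 15.5]
grip_width: 0.0009
```

Request:
arm_command:
  translation:
    - [0, 0, 0.2]
    - [0, 0, -1.5]
    - [0, 0, -3]
    - [0, 0, -4]
    - [0, 0, -4]
    - [0, 4, 0]
    - [0, 5, 0]
    - [0, 5, 0]
    - [0, 0, 0]
  twist: [0, 0, 0, 0, 0, 0, 0, 0, 0]

```text
time_s: 57.38
tool_pos: [0.4768, 0.1386, 0.1877]
tool_rot: [179.1, -1.5, -85.5]
force: [0.8, 0.1, -0.1]
grip_width: 0.0006
```

Request:
arm_command:
  translation:
    - [-5, 0, 0]
    - [-5, 0, 0]
    - [-5, 0, 0]
    - [-5, 0, 0]
    - [-5, 0, 0]
    - [0, 0, 0]
  twist: [0, 0, 0, 0, 0, 0]

```text
time_s: 58.12
tool_pos: [0.4665, 0.3962, 0.1844]
tool_rot: [179.6, -1.2, -86.1]
force: [-0.0, 0.1, -0.9]
grip_width: 0.0003
```

```bash
python3 - <<'E'
from h import *
t,E=cam('top'); im=t['img']; cv2.imwrite('pics/top9.png',im)
q=[proj(t,E,[x,y,.049]) for x,y in ((.6342,-.0952),(.6248,.0244),(.6154,.144))]; print(np.round(q,1))
try: discs(t,E,q,.049,win=16,thr=(130,'g'))
except Exception as e: print(e)
cv2.imwrite('pics/v9.png',cv2.resize(im[90:300,60:420],None,fx=2.2,fy=2.2,interpolation=cv2.INTER_CUBIC))
E
```

```text
[[301.8 172.1]
 [253.2 173.8]
 [204.6 175.4]]
(302.4, 172.1) r 9.0 [ 0.6342 -0.0968  0.049 ]
(253.4, 174.1) r 9.2 [0.6239 0.0239 0.049 ]
(204.7, 175.9) r 9.2 [0.6142 0.1438 0.049 ]
```

View pics/v9.png

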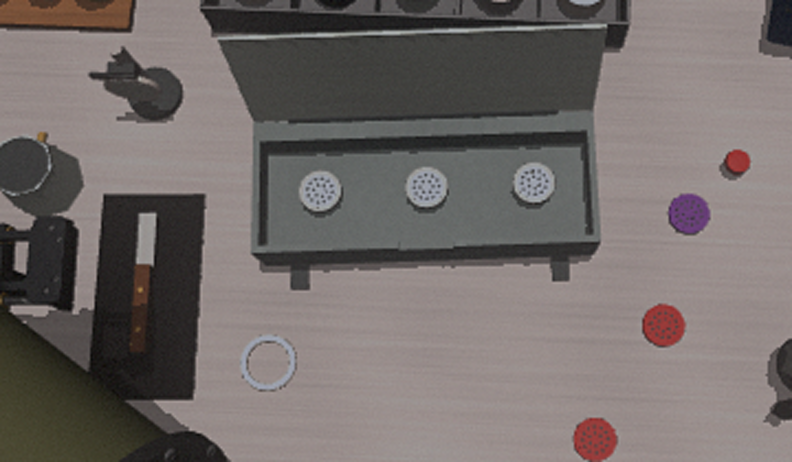

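All three plates sit on their gaskets at (320,191), (426,187) and (534,183), the cover is back and the blade lies on the mat. I hand in.

```bash
python3 -c "
from h import *
print(pose()[0]['force']); print(env.sign_off())"
```

```text
[ 0.19545704 -0.43072946  1.27073061]
the job is handed in; nothing more can be done
None
```

The job is handed in; sign-off gave no verdict. At 58 s of the 208 s allowed, the last checks I made were all good.

- **Cover and blade:** I prised the cover open with the blade in the notch, with about 4 N on the tip. I then swung it back to about 1.75 rad, worked out from the tip position rather than read directly, and laid the blade back on its mat.
- **Plates:** I pressed the three gaskets home first, then placed a plate on each and pressed it down with about 15 N. Plate 0 had been knocked a few centimetres aside partway through, so I located it again before picking it up.
- **Last checks:** In the final top view the plate centres are within 2 mm of my seat estimates. Under the press the fingertip height was 49.3 mm at each plate, against 49 mm for a plate fully home. The same picture shows the cover back and the blade inside the mat, with the arm clear of everything.
- **Not checked:** I did not measure each plate's tilt separately, or the blade's final position to the millimetre. The last picture shows only part of the chamber and none of the jar; both were standing when last in view and no contact was felt near them.

No check failed or disagreed.

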